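# Bed a phone frame's seam in a corner jig

### The job

Stack all the spacer plates that are out in the blue corner jig with the opened phone frame face up on top, its yellow seam line on the two open sides, everything pushed square against both fences; then slide the loaded jig along the board, without lifting it, into the orange outline. Take the yellow stylus and run its tip slowly and lightly along the whole yellow seam (touching it or just above), from the red dot along the short side, round the corner and to the end of the long side, without pressing hard, then stand the stylus back in its stand. Leave the other things on the bench alone, and finish with the stack still square in the jig.

Things in the scene. Friction and masses are not known exactly. Their poses are not given: they have to be found in the camera images.
- plate_a_centre (a point): Centre (half-way up) of the silver aluminium spacer plate, 110 mm long (its x axis) by 48 mm wide (y) by 8 mm thick (z), 60 g, loose, lying flat at the start on the flat grey work board (fixed, 18 mm thick: its top is at z = 0.018 and carries the plates, frame, jig, outlines and stand); the same either way round. One to three of the three plates are present (None if absent).
- plate_b_centre (a point): Centre (half-way up) of the copper-coloured spacer plate, 110 mm long (its x axis) by 48 mm wide (y) by 8 mm thick (z), 60 g, loose, lying flat at the start on the flat grey work board (fixed, 18 mm thick: its top is at z = 0.018 and carries the plates, frame, jig, outlines and stand); the same either way round. One to three of the three plates are present (None if absent).
- plate_c_centre (a point): Centre (half-way up) of the green spacer plate, 110 mm long (its x axis) by 48 mm wide (y) by 8 mm thick (z), 60 g, loose, lying flat at the start on the flat grey work board (fixed, 18 mm thick: its top is at z = 0.018 and carries the plates, frame, jig, outlines and stand); the same either way round. One to three of the three plates are present (None if absent).
- frame_centre (a point): Centre (half-way up) of the opened black phone frame, solid, 110 mm long (x) by 48 mm wide (y) by 9 mm thick (z), 50 g, loose, face up. A thin yellow L-shaped seam line is painted on the top rim along its short side at -x and its long side at -y, with a red dot where the line begins (the +y end of the short side).
- frame: The phone frame again; origin at the centre of its underside, axes as above.
- jig_corner (a point): Inside corner of the loose blue jig where its two aluminium fences meet, at the level of the jig's floor (6 mm above its underside). Jig axes: the far fence is the plane x = 0 of this point, the left fence the plane y = 0; sheets lie at negative x and y, whose sides are open. Fences 8 mm thick, 34 mm high above the floor; the free floor reaches 142 mm in -x and 90 mm in -y. So a squared 110x48 sheet has its centre at x = -55, y = -24 mm.
- jig_handle (a point): Centre of the gripping zone of the jig's black upright rib: 14 mm thick (jig x), 30 mm long (jig y), standing on the jig's base 8 mm behind the left fence's outer face, its top 13 mm above this point. This point is 43 mm above the jig's underside, 72 mm in -x and 31 mm in +y from the jig_corner. Grip it across jig x; the jig (0.9 kg empty) slides on the board.
- jig_centre (a point): Centre of the underside of the jig's base, 150 mm (x) by 140 mm (y) by 6 mm; the jig_corner is at x +67, y +20, z +6 mm from it. Jig axes.
- work_mark (a point): Centre of the painted orange outline (158 x 148 mm, flat on the board) in which the jig must end, jig_centre over this point and axes alike. The jig begins in the white outline of the same size.
- stylus: The yellow upright stylus, 125 mm tall, 40 g, loose; origin at the flat tip of its white nib, z up along the handle. Nib 6 mm diameter and 20 mm long, then a 10 mm taper, then a 14 x 14 mm square handle from 30 to 125 mm above the tip.
- stylus_grip (a point): Point on the stylus axis 95 mm above its tip (30 mm below its top), where to grip; x and y axes are normal to the handle's flat faces.
- socket_floor (a point): Centre of the bottom of the square socket (19.5 x 19.5 mm, 54 mm deep, sides along x and y) in the fixed grey stylus stand (52 x 52 mm, 60 mm tall), 6 mm above the board; the stylus tip rests here, the open mouth is 54 mm above this point.
- seam_0 (a point): Point of the frame's seam on its top face: the red dot (start of the yellow seam). Fixed to the frame, 2.5 mm in from its rim.
- seam_1 (a point): Point of the frame's seam on its top face: the middle of the short side. Fixed to the frame, 2.5 mm in from its rim.
- seam_2 (a point): Point of the frame's seam on its top face: the yellow corner. Fixed to the frame, 2.5 mm in from its rim.
- seam_3 (a point): Point of the frame's seam on its top face: a third of the way along the long side. Fixed to the frame, 2.5 mm in from its rim.
- seam_4 (a point): Point of the frame's seam on its top face: two thirds along the long side. Fixed to the frame, 2.5 mm in from its rim.
- seam_5 (a point): Point of the frame's seam on its top face: the end of the long side. Fixed to the frame, 2.5 mm in from its rim.
- jar_green: Bystander, loose: dark jar with green cap, 34 mm wide, 38 mm tall. Leave alone.
- flux_tub: Bystander, loose: cream tub of amber flux, 68 mm wide, 32 mm tall. Leave alone.
- spool_small: Bystander, loose: small copper-coloured solder spool, 45x36x20 mm. Leave alone.
- battery_b: Bystander, loose: light grey phone battery, 56x38x6 mm. Leave alone.
- tweezers_steel: Bystander, loose: steel tweezers, 118 mm long. Leave alone.
- cover_black: Bystander, loose: black phone back cover, 102x48x4 mm. Leave alone.

How it is judged:
By the outcome, as a careful person would: the job done as asked, in the order asked, and still so for the second after the job is handed in, with the robot touching nothing.
Of plate_a, plate_b, plate_c only 1 to 3 are there at a start; the rules pass over those that are not, and their reading is None.
At some moment in a run one of jig may be knocked a few centimetres aside while the robot is not near it.
It also fails if it takes over 210 s, if anything falls off the work surface, if the arm or the gripper's body presses on something with over 40 N, if the wrist force passes 120 N, or if a joint passes its speed limit or range.

### The arm

A 6-joint arm with a two-finger parallel gripper is mounted at the origin on a cart in front of the work surface, level with it; the furniture and walls round the work are solid. World frame = base frame: x ahead of the robot, y to its left, z up, the work surface at z = 0. Lengths are in mm, angles in rad, forces in N, time in s.
With the tool pointing down it reaches from about 300 to 775 mm from the base axis. Payload 14.6 kg.
Tool frame: the origin (TCP) lies between the finger pads; the fingertips stand 11 mm ahead of it and the grasp point (between the pads) lies 8 mm behind it; z points along the fingers, y is the line along which they close (so a half turn about z gives the same grasp; the last joint's range is limited). The gripper opens to 94 mm and grips with 3 to 60 N. Pads are 16 mm wide; open, the fingers measure 119 mm over their backs; the gripper's body (75 mm by 177 mm) begins 78 mm behind the grasp point.
Start: joints at [-1.38, 0.3, 1.521, -0, 1.321, -0.067], TCP at [140.218, -531.816, 216.446] pointing down, gripper open.
Joint ranges: [-3.03, 3.03], [-0.79, 2.21], [0.23, 2.52], [-1.04, 4.18], [0, 3.07], [-2.55, 2.55]. Speed limits (rad/s): [2.22, 2.22, 2.57, 3.14, 3.14, 3.14].

### API

Orientations are given as [roll, pitch, yaw] about the fixed x, y, z axes, in that order (R = Rz(yaw) Ry(pitch) Rx(roll)).
In Python, from cell import manip gives the robot as it stands. The module is installed in compiled form; this text tells all that it offers.
- The arm moves only by the tool arm_command, never from a script. Its argument "rows" is one flat list of numbers, 5 for each row, row after row: the shift along the world's x, y, z in mm, then the turn about the world's z in degrees, then the finger opening in mm, from 0 to 94. In form: [dx, dy, dz, twist, jaw, dx, dy, dz, twist, jaw, ...]. A call has 1 to 5 rows; each row shifts and turns the commanded pose from where the row before left it; what a row does not reach is not made up. A row lasts 1/8 s, in which the tool goes at most 62.5 mm and 10.7 degrees, less where a joint would pass 70% of its speed; a pose out of reach is approached as far as the arm can. A call is refused whole if a number of a shift passes 62.5 or a number of a turn 10.7, either way. A call with a gripper value outside its range is refused whole. The fingers move at their own pace and stop on an object; "newtons" is the grip in N (left out, the last holds). Time passes only in rows, so rows that do not move let the fingers close. It gives the time, the measured TCP pose, the force and the opening at its end, in the units of the state.
- manip.read_state(): the state, without advancing time (a new reading comes with each control period).
- manip.camera(name): name is "side" or "top"; returns a dict with "image" (480x640x3 uint8, blue, green, red), "z_map" (480x640 float32, mm along the optical axis (not along the pixel's ray), 0 where there is no reading), "fx", "fy", "cx", "cy" (pixels), "pose" (4x4, takes a point from camera to world coordinates). Camera axes: x right, y down, z forward; pixel columns grow to the right and rows downward; lengths in mm; the calibration is good to about 2 mm. A picture is of the moment at which its call begins.
- manip.sign_off(): hands the job in, once; it reports no verdict.
The state is a dict: "clock": time; "joints": joint angles; "qd": joint speeds; "effort": joint torques, N m; "eef_pos": TCP position; "eef_rot": TCP orientation; "wrist_force": force on the tool from outside, world axes, zero at the start; "moment": the same for the moment, N m; "finger_gap": finger opening in mm.
Only numpy, scipy, OpenCV 4.12 (cv2) and the standard library are available. Lean on these libraries where they do the work, as an engineer would, in place of code of your own. Each camera call takes 0.05 s, during which the arm holds its last target. There are 200 camera calls.

## Working session

There is one attempt and no reset: what is moved stays moved. The work goes in short steps, Python scripts to look and compute and a tool call to move; the robot and the scene stay as the last step left them, time stands still between calls to the robot, and variables do not carry over. Pictures are saved under pics/ and viewed, on a budget of 14 in all, crops included, one or two more only if the job needs it, and the job is handed in when it is done.

Besides the shell and the picture viewer there is one more tool, called after "Call:" by a JSON object that holds its "method" and its "body". arm_command: Moves the arm, as the interface text tells. Its arguments: {"type":"object","properties":{"rows":{"type":"array","items":{"type":"number"}},"newtons":{"type":"number"}},"required":["rows"]}

```bash
mkdir -p pics; python3 - <<'E'
from cell import manip
import cv2,numpy as np
for n in("top","side"):
    c=manip.camera(n);cv2.imwrite(f"pics/{n}0.png",c["image"]);np.savez(f"{n}0.npz",**c)
    print(n,c["fx"],c["fy"],c["cx"],c["cy"],np.round(c["pose"],3).tolist())
print(manip.read_state())
E
```

```text
top 589.9487914258149 589.9487914258149 324.42122622475284 233.9150351703893 [[0.069, -0.977, 0.2, 161.006], [-0.998, -0.067, 0.017, 34.374], [-0.004, -0.201, -0.98, 1786.423], [0.0, 0.0, 0.0, 1.0]]
side 587.8294746849543 587.8294746849543 312.20075630460855 243.42067005491546 [[-0.929, -0.112, 0.354, -8.437], [-0.371, 0.318, -0.873, 1411.411], [-0.015, -0.942, -0.336, 622.467], [0.0, 0.0, 0.0, 1.0]]
{'clock': 0.1, 'joints': array([-1.37960966e+00,  3.00415030e-01,  1.52152018e+00, -3.43939403e-06,
        1.32071881e+00, -6.66181499e-02]), 'qd': array([ 0.00048516, -0.00160111, -0.00248354, -0.00190361, -0.00070689,
        0.0005483 ]), 'effort': array([ 1.35977672e-03, -5.32645190e+01, -3.53281081e+01,  7.09476345e-02,
        2.35492451e-02, -6.29982151e-05]), 'eef_pos': array([ 140.17003593, -531.60066328,  215.94284865]), 'eef_rot': array([-3.14053343e+00, -6.73294036e-05,  2.57805634e-01]), 'wrist_force': array([ 0.13674293, -0.87726621,  0.53515544]), 'moment': array([-0.02515532, -0.03515081, -0.01246109]), 'finger_gap': 93.92547134717871}
```

View pics/top0.png

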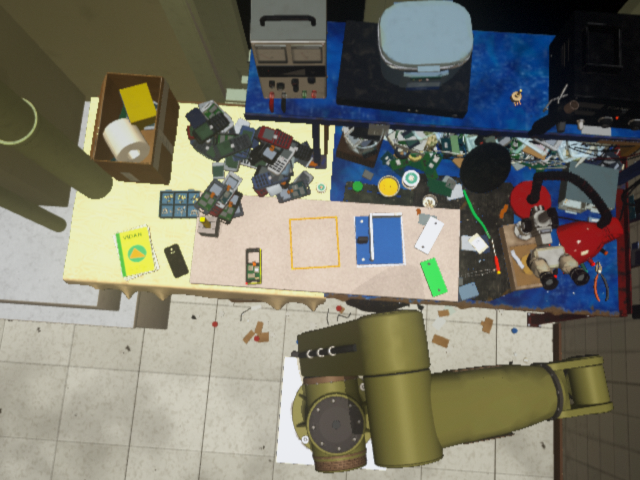

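View pics/side0.png

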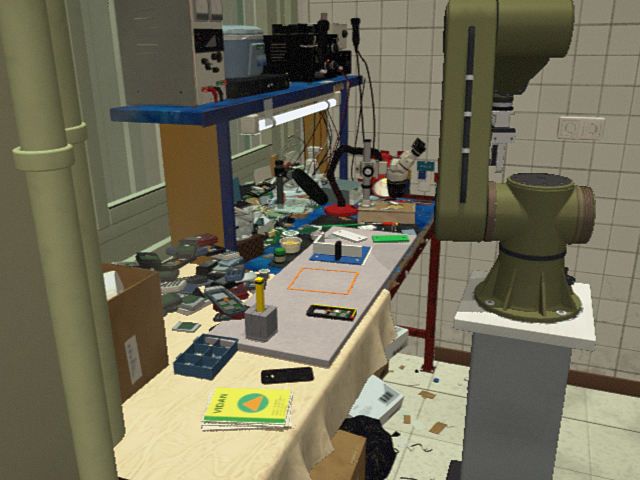

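Top: the jig is at (380,240), the orange outline at (315,243), a silver plate at (430,234), green at (432,277), the frame at (254,266) and the stylus near (203,217). I'll enlarge it to check for copper and get the details.

```bash
cat > h.py <<'E'
import cv2,numpy as np
from cell import manip
def grab(n,save=None):
    c=manip.camera(n)
    if save: cv2.imwrite("pics/"+save,c["image"])
    return c
def load(n): return dict(np.load(n))
def ray(c,uv,z):
    uv=np.atleast_2d(np.asarray(uv,float)); P=c["pose"]
    d=np.c_[(uv[:,0]-c["cx"])/c["fx"],(uv[:,1]-c["cy"])/c["fy"],np.ones(len(uv))]@P[:3,:3].T
    return P[:3,3]+d*((z-P[2,3])/d[:,2])[:,None]
def proj(c,p):
    q=(np.atleast_2d(p)-c["pose"][:3,3])@c["pose"][:3,:3]
    return np.c_[c["fx"]*q[:,0]/q[:,2]+c["cx"],c["fy"]*q[:,1]/q[:,2]+c["cy"]]
def cloud(c):
    v,u=np.mgrid[:480,:640]; z=c["z_map"]
    q=np.stack([(u-c["cx"])/c["fx"]*z,(v-c["cy"])/c["fy"]*z,z],-1)
    return q@c["pose"][:3,:3].T+c["pose"][:3,3]
def rect(c,mask,z,box=None):
    "min-area rectangle of the largest blob, in world mm on plane z: centre, (long,short), yaw deg of long side"
    m=mask.astype(np.uint8)
    if box: b=np.zeros_like(m);b[box[1]:box[3],box[0]:box[2]]=1;m=m&b
    k=max(cv2.findContours(m,cv2.RETR_EXTERNAL,cv2.CHAIN_APPROX_NONE)[0],key=cv2.contourArea)
    w=ray(c,k[:,0],z)[:,:2]
    (x,y),(a,b),t=cv2.minAreaRect(w.astype(np.float32))
    if a<b: a,b,t=b,a,t+90
    return np.round([x,y,a,b,(t+90)%180-90],1)
def hsv(c): return cv2.cvtColor(c["image"],cv2.COLOR_BGR2HSV)
E
python3 - <<'E'
from h import *
c=load("top0.npz");i=c["image"]
a=cv2.resize(i[185:305,185:470],None,fx=2.8,fy=2.8,interpolation=cv2.INTER_CUBIC)
d=load("side0.npz")["image"]
b=cv2.resize(d[215:345,225:425],None,fx=2,fy=2,interpolation=cv2.INTER_CUBIC)
o=np.zeros((600,800,3),np.uint8);o[:336,:798]=a;o[338:598,:400]=b
cv2.imwrite("pics/z0.png",o)
X=cloud(c)
for p in [(430,234),(432,277),(340,280),(395,260),(254,275),(362,240),(380,216),(203,217),(208,230)]:print(p,X[p[1],p[0]].round(1),i[p[1],p[0]])
E
```

```text
(430, 234) [ 543.4 -255.5   21.8] [242 238 236]
(432, 277) [ 411.7 -265.7   22.8] [ 97 229  72]
(340, 280) [384.1   9.4  20.2] [188 205 222]
(395, 260) [ 456.6 -153.    18.2] [182 116  67]
(254, 275) [381.8 269.3  18.5] [125 155 165]
(362, 240) [499.6 -47.   77.9] [59 61 65]
(380, 216) [584.8 -99.1  41. ] [100 104 108]
(203, 217) [521.6 412.8 148. ] [ 72 219 222]
(208, 230) [498.5 409.6  78.9] [163 174 188]
```

View pics/z0.png

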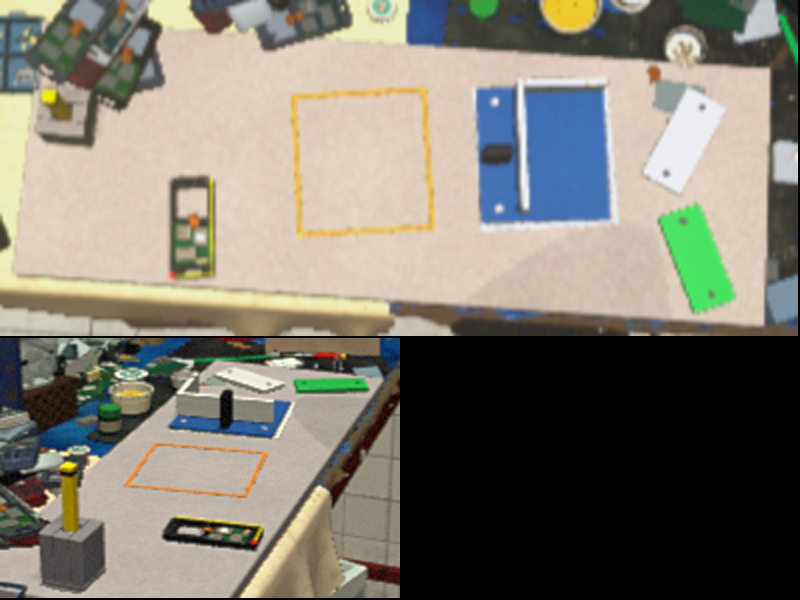

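Two plates are out, silver and green; copper is absent. The frame has its red dot at low x and +y, and the yellow long side toward -y, so it's already aligned with the jig axes. Now measuring.

```bash
cat > meas.py <<'E'
from h import *
def masks(c):
    H=hsv(c);h,s,v=[H[...,k].astype(int) for k in range(3)]
    return dict(green=(h>50)&(h<75)&(s>140)&(v>120),silver=(s<22)&(v>205),blue=(h>100)&(h<118)&(s>120)&(v>90),
      dark=(v<95),orange=(h>12)&(h<24)&(s>120)&(v>170),yellow=(h>24)&(h<34)&(s>130)&(v>120),red=((h<6)|(h>174))&(s>150)&(v>120))
if __name__=="__main__":
    import sys
    c=load("top0.npz") if len(sys.argv)<2 else grab("top")
    M=masks(c)
    print("green",rect(c,M["green"],26,(405,240,460,305)))
    print("silver",rect(c,M["silver"],26,(405,205,460,258)))
    print("frame",rect(c,M["dark"]|M["yellow"]|M["red"],27,(235,240,272,292)))
    print("orange",rect(c,M["orange"],18,(280,205,345,280)))
    print("blue",rect(c,M["blue"],24,(345,205,410,275)))
    b=M["blue"].copy();b[:,:371]=0
    print("blue floor right part",rect(c,b,24,(345,205,410,275)))
    print("yellow stylus",rect(c,M["yellow"],143,(190,205,225,245)))
    print("handle",rect(c,M["dark"],74,(352,225,372,256)))
E
python3 meas.py
python3 - <<'E'
from meas import *
c=load("side0.npz");M=masks(c);X=cloud(c)
y=M["yellow"]; ys,xs=np.where(y[260:320,245:275]);print("side stylus px",xs.min()+245,xs.max()+245,ys.min()+260,ys.max()+260)
# stand & stylus from top cloud
c=load("top0.npz");X=cloud(c);w=X[205:245,190:225].reshape(-1,3)
s=w[(w[:,2]>72)&(w[:,2]<84)];print("stand top",s.min(0).round(),s.max(0).round(),np.median(s,0).round(1),len(s))
s=w[(w[:,2]>125)&(w[:,2]<150)];print("stylus top",s.min(0).round(),s.max(0).round(),len(s))
w=X[210:272,350:412].reshape(-1,3)
s=w[(w[:,2]>48)&(w[:,2]<66)];print("fences",s.min(0).round(),s.max(0).round(),len(s))
E
```

```text
green [ 411.8 -269.3  104.8   45.6   22.8]
silver [ 540.1 -251.9  111.2   47.7  -25.6]
frame [408.2 276.6 103.4  36.3   5.5]
orange [494.4  95.9 157.1 148.5   7.3]
blue [514.3 -99.5 142.6 136.5   3.9]
blue floor right part [ 514.2 -122.7  141.6   90.5    2.4]
yellow stylus [516.7 416.2  12.1  11.5   6.3]
handle [500.4 -47.2  29.7  18.1 -86.1]
side stylus px 256 263 277 310
stand top [490. 382.  72.] [576. 461.  84.] [530.4 416.9  78. ] 302
stylus top [509. 406. 126.] [525. 421. 150.] 29
fences [ 448. -161.   48.] [598. -36.  66.] 232
```

Call:
{"method": "arm_command", "body": {"rows": [54,53,-20,2,80,54,53,-20,2,80,54,53,-20,2,80,54,53,-20,2,80,56,51,-20,0,80], "newtons": 15}}

```text
clock: 0.72
eef_pos: [358.4, -320.2, 136.1]
eef_rot: [3.142, -0.0, 0.398]
wrist_force: [0.5, -0.6, -0.0]
finger_gap: 80.1
```

Call:
{"method": "arm_command", "body": {"rows": [0,0,-36,0,80,0,0,-20,0,80,0,0,0,0,80]}}

```text
clock: 1.1
eef_pos: [356.9, -321.1, 79.4]
eef_rot: [-3.139, 0.001, 0.398]
wrist_force: [0.2, 0.0, 0.4]
finger_gap: 79.8
```

```bash
python3 - <<'E'
from meas import *
for n in("side","top"):
    c=grab(n);M=masks(c)
    if n=="side":
        k=proj(c,[412,-269,40])[0].astype(int);i=c["image"]
        cv2.imwrite("pics/g1.png",cv2.resize(i[k[1]-60:k[1]+40,k[0]-75:k[0]+75],None,fx=4,fy=4,interpolation=cv2.INTER_CUBIC))
    g=cv2.findContours((M["green"]).astype(np.uint8),0,1)[0]
    g=[x for x in g if cv2.contourArea(x)>20]
    for x in g: print(n,cv2.contourArea(x),rect(c,cv2.drawContours(np.zeros((480,640)),[x],-1,1,-1)>0,26))
print(k,manip.read_state()["eef_pos"],manip.read_state()["eef_rot"])
E
```

```text
side 56.0 [372.2 688.5  57.8   7.4  16.4]
side 51.0 [431.2 706.7  59.    7.5  17.3]
side 51.5 [ 438.5 -252.8   48.1   37.6   19.3]
top 343.0 [ 424.3 -264.    77.6   45.6   22.6]
top 48.0 [415.5 677.9 130.1   6.9  17.1]
top 83.5 [ 624.7 -385.   143.1   14.5   30.1]
top 61.0 [679.1 -26.   28.   25.7 -86.1]
[390 232] [ 357.49216229 -322.0984138    81.20714473] [ 3.14123195e+00 -1.15264376e-04  3.97177840e-01]
```

View pics/g1.png

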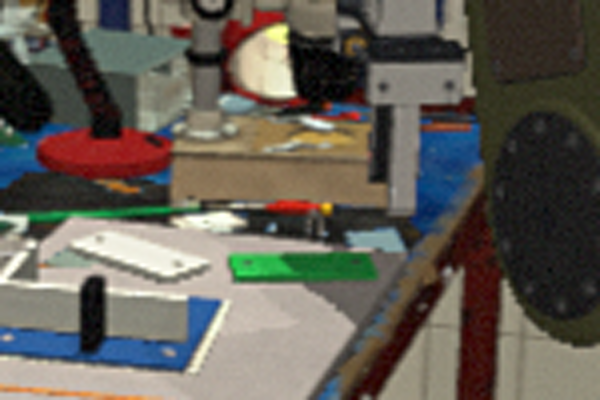

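The picture shows the gripper short of the green plate, because the first row was speed-limited. I'm moving on by the difference.

Call:
{"method": "arm_command", "body": {"rows": [27,26,0,0,80,28,26,0,0,80,0,0,0,0,80]}}

```text
clock: 1.58
eef_pos: [413.8, -269.1, 81.7]
eef_rot: [3.14, -0.001, 0.4]
wrist_force: [-0.6, -0.1, -0.4]
finger_gap: 79.9
```

```bash
python3 - <<'E'
from meas import *
print(manip.read_state()["eef_pos"])
o=[]
for n in("side","top"):
    c=grab(n);i=c["image"]
    k=proj(c,[412,-269,50])[0].astype(int)
    o.append(cv2.resize(i[k[1]-40:k[1]+35,k[0]-50:k[0]+50],None,fx=4,fy=4,interpolation=cv2.INTER_CUBIC));print(k)
cv2.imwrite("pics/g2.png",np.hstack(o))
E
```

```text
[ 413.82181243 -269.05951809   81.74783305]
[390 229]
[434 275]
```

View pics/g2.png

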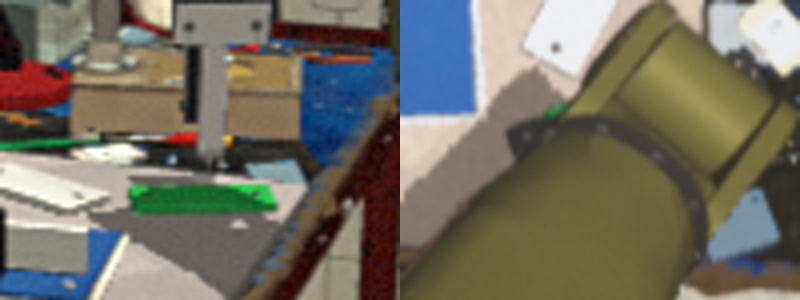

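Seen from the side, the finger is centred along the plate. Descending and gripping.

Call:
{"method": "arm_command", "body": {"rows": [0,0,-30,0,80,0,0,-19,0,80,0,0,0,0,45,0,0,0,0,40,0,0,0,0,40]}}

```text
clock: 2.3
eef_pos: [412.6, -270.3, 32.5]
eef_rot: [3.141, -0.001, 0.397]
wrist_force: [0.6, 0.3, -0.0]
finger_gap: 53.3
```

Call:
{"method": "arm_command", "body": {"rows": [0,0,0,0,40,0,0,0,0,40,0,0,20,0,40,0,0,40,0,40]}}

```text
clock: 2.8
eef_pos: [411.7, -269.3, 91.3]
eef_rot: [-3.139, 0.002, 0.397]
wrist_force: [0.0, -1.2, -0.8]
finger_gap: 48.0
```

```bash
cat > jig.py <<'E'
from meas import *
def edgefit(pts):
    l=cv2.fitLine(pts.astype(np.float32),cv2.DIST_HUBER,0,.01,.01).ravel();return l[2:],l[:2]
def cross(a,b):
    t=np.linalg.solve(np.c_[a[1],-b[1]],b[0]-a[0]);return a[0]+t[0]*a[1]
def jig(c,box=None,verbose=1):
    "top view: open -x and -y edges of the blue base -> corner, yaw"
    if box is None: box=(270,190,420,290)
    m=masks(c)["blue"].astype(np.uint8);b=np.zeros_like(m);b[box[1]:box[3],box[0]:box[2]]=1;m&=b
    n,l,s,_=cv2.connectedComponentsWithStats(m);ids=[k for k in range(1,n) if s[k,4]>150]
    m=np.isin(l,ids)
    ys,xs=np.where(m);x0,x1,y0,y1=xs.min(),xs.max(),ys.min(),ys.max()
    r=np.array([(np.where(m[y])[0].max()+.5,y) for y in range(y0+8,y1-6)])
    n=np.array([(x,np.where(m[:,x])[0].max()+.5) for x in range(x0+6,x1-6)])
    R=edgefit(ray(c,r,24)[:,:2]);N=edgefit(ray(c,n,24)[:,:2])
    P=cross(R,N);yr=np.degrees(np.arctan(R[1][1]/R[1][0]));yn=np.degrees(np.arctan(-N[1][0]/N[1][1]))
    yaw=(yr+yn)/2;t=np.radians(yaw);A=np.array([[np.cos(t),-np.sin(t)],[np.sin(t),np.cos(t)]])
    C=P+A@[142,90]
    if verbose: print("px box",x0,x1,y0,y1,"yaws R,N %.1f %.1f"%(yr,yn),"corner",C.round(1),"centre",(C+A@[-67,-20]).round(1),"handle",(C+A@[-72,31]).round(1))
    return C,yaw,A
if __name__=="__main__":
    jig(load("top0.npz")); c=grab("top","t3.png"); jig(c)
    X=cloud(c);C,y,A=jig(load("top0.npz"),verbose=0)
    # checks: handle top & fence tops by mask/height
    c=load("top0.npz");print("handle px",proj(c,np.r_[C+A@[-72,31],74]),"dark rect",rect(c,masks(c)["dark"],74,(352,225,372,256)))
    s=load("side0.npz");k=masks(s)["dark"];print("handle side proj base/top",proj(s,[np.r_[C+A@[-72,31],z] for z in(24,74)]))
    ys,xs=np.where(k[235:270,325:350]);print("side dark",xs.min()+325,xs.max()+325,ys.min()+235,ys.max()+235)
E
python3 jig.py
```

```text
px box 356 401 217 263 yaws R,N 5.2 6.3 corner [583.1 -69.9] centre [518.5 -96.5] handle [508.4 -46.3]
px box 356 401 217 263 yaws R,N 5.0 6.3 corner [583.3 -70. ] centre [518.6 -96.5] handle [508.6 -46.3]
handle px [[361.86404575 237.32815359]] dark rect [500.4 -47.2  29.7  18.1 -86.1]
handle side proj base/top [[336.89012372 258.65074707]
 [336.87299016 241.92634789]]
side dark 325 349 241 263
```

Call:
{"method": "arm_command", "body": {"rows": [28,37,5,-4.3,40,28,37,0,-4.3,40,28,37,0,-4.3,40,28,37,0,-4.3,40,0,0,0,0,40]}}

```text
clock: 3.48
eef_pos: [525.5, -119.6, 96.4]
eef_rot: [-3.141, -0.0, 0.1]
wrist_force: [-0.5, -1.0, -0.4]
finger_gap: 48.0
```

```bash
python3 - <<'E'
from jig import *
s=manip.read_state();print(s["eef_pos"],np.degrees(s["eef_rot"]))
c=grab("side");i=c["image"]
k=proj(c,[520,-110,50])[0].astype(int);print(k)
cv2.imwrite("pics/g3.png",cv2.resize(i[k[1]-50:k[1]+50,k[0]-65:k[0]+65],None,fx=6,fy=6,interpolation=cv2.INTER_CUBIC))
E
```

```text
[ 525.47313835 -119.62187599   96.40765265] [-1.79988800e+02 -1.00705869e-02  5.71819626e+00]
[340 242]
```

View pics/g3.png

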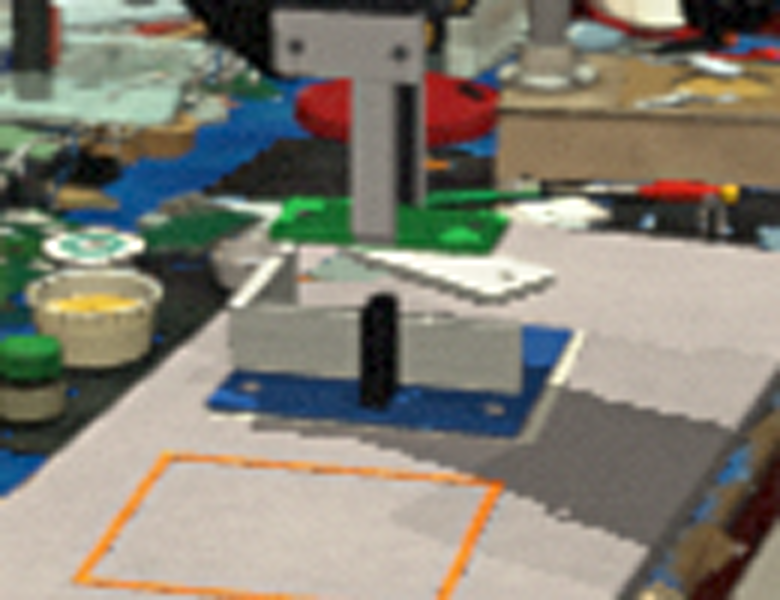

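The green plate is held level over the jig. The finger is about 5 mm toward +x of its middle. Lowering it, sliding it to the far fence and releasing.

Call:
{"method": "arm_command", "body": {"rows": [0,-2,-35,0,40,0,0,-20,0,40,0,0,-2,0,40,3,0.3,0,0,40,3,0.3,0,0,40]}}

```text
clock: 4.15
eef_pos: [530.8, -123.5, 40.5]
eef_rot: [3.141, -0.001, 0.097]
wrist_force: [-4.8, -1.1, 0.4]
finger_gap: 47.6
```

Call:
{"method": "arm_command", "body": {"rows": [2,0.2,0,0,40,2,0.2,0,0,40,0,0,0,0,40]}}

```text
clock: 4.53
eef_pos: [534.2, -122.8, 39.8]
eef_rot: [-3.141, 0.001, 0.098]
wrist_force: [-4.5, -1.0, 0.9]
finger_gap: 47.7
```

Call:
{"method": "arm_command", "body": {"rows": [0,0,-2,0,40,0,0,0,0,56,0,0,0,0,56,0,0,20,0,56,0,0,20,0,56]}}

```text
clock: 5.15
eef_pos: [534.5, -122.8, 78.1]
eef_rot: [-3.142, -0.0, 0.097]
wrist_force: [-0.1, 0.6, 0.3]
finger_gap: 56.1
```

Call:
{"method": "arm_command", "body": {"rows": [2,-25,0,0,0,2,-25,0,0,0,0,0,0,0,0,0,0,0,0,0]}}

```text
clock: 5.65
eef_pos: [538.3, -172.2, 77.5]
eef_rot: [-3.141, 0.0, 0.097]
wrist_force: [-0.0, 0.3, -0.2]
finger_gap: 19.2
```

```bash
python3 - <<'E'
from jig import *
s=manip.read_state();print(s["eef_pos"],s["finger_gap"])
o=[]
for n in("top","side"):
    c=grab(n);i=c["image"]
    k=proj(c,[520,-110,40])[0].astype(int);print(k)
    o.append(cv2.resize(i[k[1]-35:k[1]+35,k[0]-40:k[0]+40],None,fx=5,fy=5,interpolation=cv2.INTER_CUBIC))
cv2.imwrite("pics/g4.png",np.hstack(o))
E
```

```text
[ 538.33325804 -172.24348839   77.46955187] 19.18895140485501
[382 237]
[340 245]
```

View pics/g4.png

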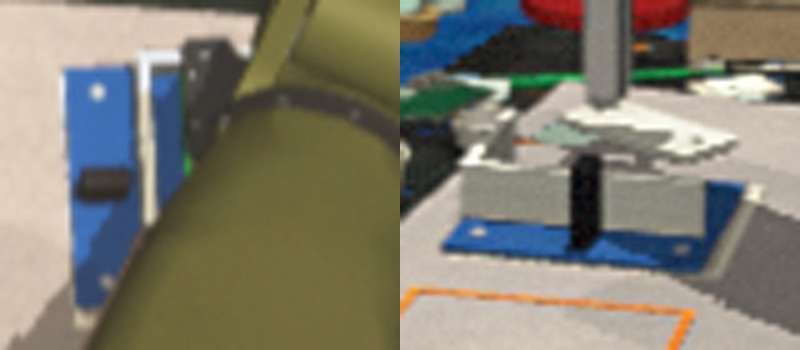

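Call:
{"method": "arm_command", "body": {"rows": [-4,0,-10,0,0,-4,0,-28,0,0,-0.5,5,0,0,0,-0.5,5,0,0,0,-0.5,5,0,0,0]}}

```text
clock: 6.38
eef_pos: [529.4, -157.4, 40.5]
eef_rot: [3.141, -0.001, 0.098]
wrist_force: [-0.6, -0.3, 0.1]
finger_gap: 0.5
```

Call:
{"method": "arm_command", "body": {"rows": [-0.5,5,0,0,0,-0.5,4,0,0,0,-0.3,3,0,0,0,-0.3,3,0,0,0,-0.2,2,0,0,0]}}

```text
clock: 7.0
eef_pos: [527.3, -141.0, 39.9]
eef_rot: [3.141, -0.001, 0.097]
wrist_force: [-1.7, -5.6, 6.1]
finger_gap: 0.3
```

Call:
{"method": "arm_command", "body": {"rows": [0,0,0,0,0]}}

```text
clock: 7.12
eef_pos: [527.3, -140.9, 39.9]
eef_rot: [3.141, -0.001, 0.097]
wrist_force: [-2.7, -3.5, 5.8]
finger_gap: 0.5
```

```bash
python3 - <<'E'
from jig import *
s=manip.read_state();print(s["eef_pos"],s["finger_gap"],s["wrist_force"],s["moment"])
c=grab("top");M=masks(c)
print((M["green"][205:275,350:410]).sum())
i=c["image"];k=proj(c,[520,-100,40])[0].astype(int)
o=[cv2.resize(i[k[1]-35:k[1]+35,k[0]-40:k[0]+40],None,fx=5,fy=5,interpolation=cv2.INTER_CUBIC)]
c=grab("side");i=c["image"];k=proj(c,[520,-110,40])[0].astype(int)
o.append(cv2.resize(i[k[1]-35:k[1]+35,k[0]-40:k[0]+40],None,fx=5,fy=5,interpolation=cv2.INTER_CUBIC))
cv2.imwrite("pics/g5.png",np.hstack(o))
E
```

```text
[ 527.27323056 -140.9150003    39.93101644] 0.5466335932479875 [-2.74630966 -3.47637019  5.82318505] [-0.53045356  0.25571242 -0.05588542]
2
```

View pics/g5.png

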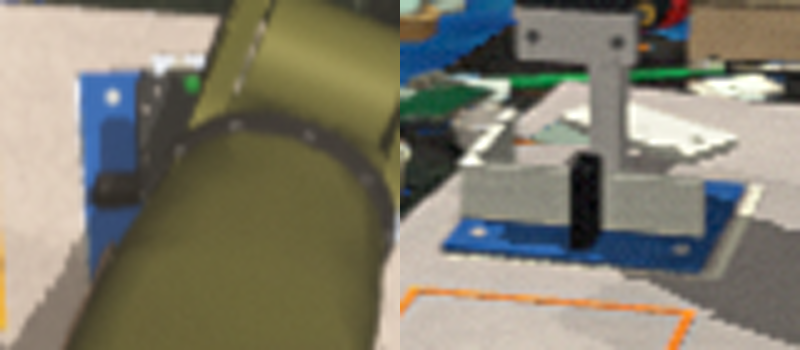

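The tool shows about 6 N upward force, so the finger may be riding on the plate. I'm backing off to look.

Call:
{"method": "arm_command", "body": {"rows": [0.5,-5,0,0,0,1,-10,0,0,0,0,-20,20,0,0,0,-40,40,0,50,0,-50,0,0,70]}}

```text
clock: 7.85
eef_pos: [529.8, -267.7, 102.6]
eef_rot: [3.139, -0.004, 0.098]
wrist_force: [0.8, -0.6, -0.7]
finger_gap: 17.0
```

Call:
{"method": "arm_command", "body": {"rows": [0,-50,0,-7.8,70,-10,-20,0,-7.8,70,0,0,0,-7.8,70,0,0,0,-7.8,70]}}

```text
clock: 8.35
eef_pos: [518.1, -336.6, 99.1]
eef_rot: [-3.141, 0.001, -0.453]
wrist_force: [0.4, 0.3, -0.1]
finger_gap: 56.9
```

```bash
python3 - <<'E'
from jig import *
s=manip.read_state();print(s["eef_pos"],np.degrees(s["eef_rot"]),s["finger_gap"],s["wrist_force"])
c=grab("top");M=masks(c);np.savez("t6.npz",**c)
print("green",rect(c,M["green"],32,(340,200,415,280)));X=cloud(c)
m=M["green"].copy();m[:,:340]=0;m[:200]=0;m[290:]=0;print(np.percentile(X[m][:,2],[5,50,95]))
i=c["image"];k=proj(c,[520,-140,40])[0].astype(int)
cv2.imwrite("pics/g6.png",cv2.resize(i[k[1]-50:k[1]+50,k[0]-60:k[0]+60],None,fx=5,fy=5,interpolation=cv2.INTER_CUBIC))
E
```

```text
[ 518.08927446 -336.62699685   99.13217498] [-1.79978852e+02  4.12167731e-02 -2.59478236e+01] 56.90545578925548 [ 0.44448358  0.26728525 -0.12244711]
green [ 532.9 -109.   108.9   46.8    5.3]
[25.22805539 32.37978027 39.63907859]
```

View pics/g6.png

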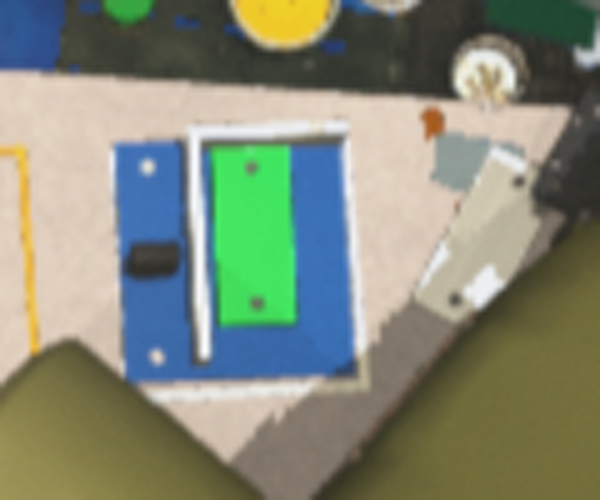

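```bash
python3 - <<'E'
from jig import *
c=load("t6.npz")
C,y,A=jig(c,(345,200,415,262))
r=rect(c,masks(c)["green"],32,(340,200,415,280))
print("plate centre in jig",A.T@(r[:2]-C),"yaw diff",r[4]-y)
i=c["image"]
for row in (235,240,245,250): print(row,[tuple(i[row,x]) for x in range(370,384)])
# fence inner face top edge(z58) as pixel & floor
for p in ([-60,0,58],[-60,0,32],[-60,0,24],[-60,8,58]): print(p,proj(c,np.r_[C+A@p[:2],p[2]]))
E
```

```text
px box 355 401 216 261 yaws R,N 5.6 3.9 corner [586.5 -72.6] centre [521.4 -98.1] handle [512.2 -47.7]
plate centre in jig [-56.47653901 -31.82732324] yaw diff 0.5517905235290526
235 [(np.uint8(147), np.uint8(151), np.uint8(152)), (np.uint8(238), np.uint8(235), np.uint8(233)), (np.uint8(236), np.uint8(231), np.uint8(228)), (np.uint8(164), np.uint8(126), np.uint8(97)), (np.uint8(139), np.uint8(138), np.uint8(60)), (np.uint8(108), np.uint8(227), np.uint8(68)), (np.uint8(98), np.uint8(230), np.uint8(69)), (np.uint8(99), np.uint8(230), np.uint8(70)), (np.uint8(98), np.uint8(230), np.uint8(69)), (np.uint8(98), np.uint8(230), np.uint8(69)), (np.uint8(97), np.uint8(230), np.uint8(67)), (np.uint8(98), np.uint8(230), np.uint8(68)), (np.uint8(98), np.uint8(230), np.uint8(68)), (np.uint8(98), np.uint8(230), np.uint8(70))]
240 [(np.uint8(127), np.uint8(127), np.uint8(125)), (np.uint8(235), np.uint8(234), np.uint8(231)), (np.uint8(233), np.uint8(231), np.uint8(229)), (np.uint8(155), np.uint8(132), np.uint8(111)), (np.uint8(153), np.uint8(117), np.uint8(64)), (np.uint8(85), np.uint8(165), np.uint8
[... 1126 characters left out ...]
np.uint8(237), np.uint8(235)), (np.uint8(234), np.uint8(231), np.uint8(228)), (np.uint8(171), np.uint8(130), np.uint8(98)), (np.uint8(89), np.uint8(120), np.uint8(53)), (np.uint8(94), np.uint8(214), np.uint8(68)), (np.uint8(92), np.uint8(218), np.uint8(65)), (np.uint8(90), np.uint8(217), np.uint8(66)), (np.uint8(90), np.uint8(217), np.uint8(65)), (np.uint8(90), np.uint8(216), np.uint8(64)), (np.uint8(89), np.uint8(216), np.uint8(64)), (np.uint8(90), np.uint8(214), np.uint8(64)), (np.uint8(92), np.uint8(213), np.uint8(65))]
[-60, 0, 58] [[372.34454802 233.05955294]]
[-60, 0, 32] [[371.69488616 234.79435286]]
[-60, 0, 24] [[371.49869358 235.31824827]]
[-60, 8, 58] [[369.66979697 233.09846157]]
```

Call:
{"method": "arm_command", "body": {"rows": [5,29,0,0,70,5,29,0,0,70,5,30,0,0,70,0,0,-20,0,70,0,0,0,0,70]}}

```text
clock: 9.02
eef_pos: [533.0, -247.5, 78.3]
eef_rot: [-3.141, 0.003, -0.445]
wrist_force: [0.1, 0.5, -0.0]
finger_gap: 70.3
```

```bash
python3 - <<'E'
from jig import *
s=manip.read_state();print(s["eef_pos"],np.degrees(s["eef_rot"]),s["finger_gap"],s["wrist_force"])
c=grab("side");i=c["image"];k=proj(c,[535,-250,50])[0].astype(int)
cv2.imwrite("pics/g7.png",cv2.resize(i[k[1]-35:k[1]+30,k[0]-50:k[0]+50],None,fx=6,fy=6,interpolation=cv2.INTER_CUBIC))
E
```

```text
[ 532.95554481 -247.5386613    78.33773029] [-1.79985082e+02  1.52472152e-01 -2.55167799e+01] 70.31889716668384 [ 0.14912063  0.46647921 -0.03042839]
```

View pics/g7.png

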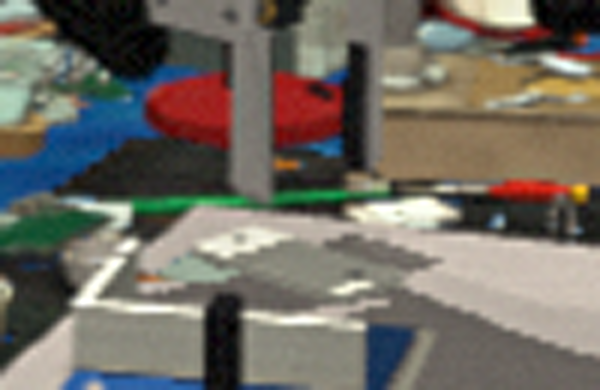

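Both fingers straddle the plate and stay clear of the battery at (165–240, 255–280). Descending.

Call:
{"method": "arm_command", "body": {"rows": [0,0,-30,0,70,0,0,-18,0,70,0,0,0,0,40,0,0,0,0,40,0,0,0,0,40]}}

```text
clock: 9.7
eef_pos: [533.9, -248.1, 32.3]
eef_rot: [3.141, -0.001, -0.447]
wrist_force: [-0.8, -0.5, 1.7]
finger_gap: 47.9
```

Call:
{"method": "arm_command", "body": {"rows": [0,0,0,0,40,0,0,20,0,40,0,0,45,0,40]}}

```text
clock: 10.07
eef_pos: [532.8, -247.3, 97.0]
eef_rot: [-3.141, 0.003, -0.447]
wrist_force: [0.5, -0.4, -0.5]
finger_gap: 47.6
```

Call:
{"method": "arm_command", "body": {"rows": [-3,24.3,0,7.8,40,-3,24.3,0,7.8,40,-3,24.3,0,7.8,40,-3,24.3,0,7.6,40,-3,24.3,0,0,40]}}

```text
clock: 10.7
eef_pos: [518.6, -125.5, 98.0]
eef_rot: [3.141, -0.001, 0.096]
wrist_force: [0.7, 0.4, 0.1]
finger_gap: 47.4
```

Call:
{"method": "arm_command", "body": {"rows": [0,0,-30,0,40,0,0,-17,0,40,0,0,-2,0,40,3,0.3,0,0,40,3,0.3,0,0,40]}}

```text
clock: 11.32
eef_pos: [525.3, -126.0, 48.5]
eef_rot: [3.141, -0.001, 0.093]
wrist_force: [0.1, 0.0, -0.2]
finger_gap: 48.1
```

Call:
{"method": "arm_command", "body": {"rows": [2,0.2,0,0,40,2,0.2,0,0,40,0,0,0,0,40]}}

```text
clock: 11.7
eef_pos: [528.2, -125.3, 47.5]
eef_rot: [-3.141, 0.001, 0.094]
wrist_force: [-4.9, -0.1, 0.1]
finger_gap: 48.0
```

Call:
{"method": "arm_command", "body": {"rows": [0,0,-2.5,0,40,0,0,0,0,56,0,0,0,0,56,0,0,20,0,56,0,0,30,0,56]}}

```text
clock: 12.32
eef_pos: [528.3, -125.2, 95.1]
eef_rot: [-3.141, 0.001, 0.094]
wrist_force: [-0.7, 0.6, 0.5]
finger_gap: 55.8
```

Call:
{"method": "arm_command", "body": {"rows": [-10,45,10,0,70,-15,50,0,0,70,-15,50,0,0,70,-15,50,0,0,70,0,0,0,0,70]}}

```text
clock: 12.95
eef_pos: [473.0, 72.1, 105.4]
eef_rot: [-3.141, -0.001, 0.097]
wrist_force: [0.1, -1.1, -0.2]
finger_gap: 69.9
```

```bash
python3 - <<'E'
from jig import *
s=manip.read_state();print(s["eef_pos"],np.degrees(s["eef_rot"]),s["finger_gap"],s["wrist_force"])
c=grab("top");np.savez("t8.npz",**c);M=masks(c);jig(c,(345,200,415,275))
print("green",rect(c,M["green"],32,(340,200,415,280)),"silver",rect(c,M["silver"],40,(376,217,410,262)))
i=c["image"];k=proj(c,[520,-110,40])[0].astype(int);f=proj(c,[410,277,27])[0].astype(int);print(k,f)
cr=lambda i,k,w:cv2.resize(i[k[1]-w:k[1]+w,k[0]-w:k[0]+w],(260,260),interpolation=cv2.INTER_CUBIC)
d=grab("side");np.savez("s8.npz",**d);g=proj(d,[410,277,27])[0].astype(int);print(g)
cv2.imwrite("pics/g8.png",np.hstack([cr(i,k,35),cr(i,f,26),cr(d["image"],g,40)]))
E
```

```text
[472.960318    72.10983222 105.35310195] [-1.79984722e+02 -3.08290074e-02  5.58553556e+00] 69.85437383304277 [ 0.06349098 -1.0630771  -0.23352374]
px box 355 402 215 262 yaws R,N 6.4 6.3 corner [587.8 -68.9] centre [523.5 -96.2] handle [512.9 -46.1]
green [532.1 -91.7 108.7  12.6   5.3] silver [ 534.1 -123.4   99.9   46.1    5.4]
[382 237] [251 265]
[330 310]
```

View pics/g8.png

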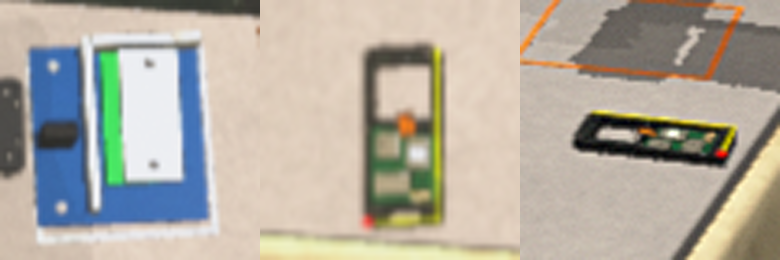

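The silver plate lies flat on green against the far fence. The frame is clear, with its red dot at crop (370,222). Now measuring the frame properly as "not board".

```bash
python3 - <<'E'
from jig import *
for n in("t8.npz","top0.npz","s8.npz"):
    c=load(n);i=c["image"].astype(float)
    bx=(236,240,272,291) if n[0]=="t" else (305,297,352,326)
    bg=cv2.medianBlur(c["image"],31).astype(float)
    b0=np.median(i[bx[1]:bx[3],bx[0]:bx[2]][:4].reshape(-1,3),axis=0)
    m=(np.abs(i-b0).max(-1)>45)
    m=cv2.morphologyEx(m.astype(np.uint8),cv2.MORPH_CLOSE,np.ones((3,3)))
    print(n,rect(c,m,27 if n[0]=="t" else 27,bx))
    yl=masks(c)["yellow"];rd=masks(c)["red"]
    for nm,q in(("yel",yl),("red",rd)):
        z=np.zeros_like(q);z[bx[1]:bx[3],bx[0]:bx[2]]=q[bx[1]:bx[3],bx[0]:bx[2]]
        ys,xs=np.where(z);w=ray(c,np.c_[xs,ys],27)[:,:2]
        l=cv2.fitLine(w.astype(np.float32),cv2.DIST_HUBER,0,.01,.01).ravel()
        print(nm,len(w),w.mean(0).round(1),w.min(0).round(),w.max(0).round(),"dir",np.degrees(np.arctan(l[1]/l[0])).round(1))
E
```

```text
t8.npz [403.6 273.4 119.2  48.5   5.2]
yel 46 [395.4 256.7] [355. 248.] [461. 284.] dir 2.8
red 3 [356.1 288.9] [355. 287.] [358. 290.] dir 49.5
top0.npz [403.6 273.4 119.2  48.5   5.2]
yel 43 [398.1 256.2] [355. 248.] [461. 284.] dir 5.2
red 2 [356.6 289.9] [355. 290.] [358. 290.] dir 5.4
s8.npz [407.9 282.1 109.9  66.1   5.6]
yel 37 [416.3 252.1] [370. 246.] [463. 257.] dir 5.7
red 3 [357.3 288.3] [356. 285.] [358. 290.] dir -86.7
```

Call:
{"method": "arm_command", "body": {"rows": [-12.8,40.2,0,0,70,-12.8,40.2,0,0,70,-12.8,40.2,0,0,70,-12.8,40.2,0,0,70,-12.8,40.2,-20,0,70]}}

```text
clock: 13.68
eef_pos: [410.8, 271.3, 85.9]
eef_rot: [-3.14, -0.003, 0.092]
wrist_force: [1.1, -0.4, -0.8]
finger_gap: 70.3
```

Call:
{"method": "arm_command", "body": {"rows": [0,0,0,0,70]}}

```text
clock: 13.8
eef_pos: [409.2, 271.2, 83.9]
eef_rot: [3.141, 0.002, 0.095]
wrist_force: [0.3, -0.3, 0.5]
finger_gap: 70.1
```

```bash
python3 - <<'E'
from jig import *
s=manip.read_state();print(s["eef_pos"],np.degrees(s["eef_rot"]),s["finger_gap"],s["wrist_force"])
d=grab("side");g=proj(d,[410,277,50])[0].astype(int);print(g)
cv2.imwrite("pics/g9.png",cv2.resize(d["image"][g[1]-45:g[1]+35,g[0]-45:g[0]+45],None,fx=5,fy=5,interpolation=cv2.INTER_CUBIC))
E
```

```text
[409.17616716 271.2301076   83.93608131] [1.79959418e+02 9.66783841e-02 5.45010026e+00] 70.13311227238631 [ 0.30373211 -0.27834403  0.51336239]
[330 301]
```

View pics/g9.png

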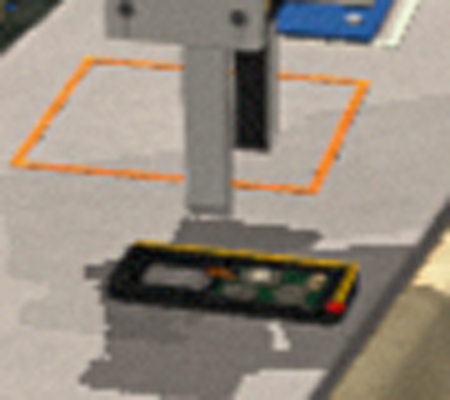

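The fingers are centred on the frame within about 2 mm. Gripping.

Call:
{"method": "arm_command", "body": {"rows": [-1,1,-30,0,70,0,0,-23,0,70,0,0,0,0,40,0,0,0,0,40,0,0,0,0,40]}}

```text
clock: 14.48
eef_pos: [409.4, 271.5, 33.2]
eef_rot: [-3.141, -0.002, 0.093]
wrist_force: [0.5, -2.0, 3.2]
finger_gap: 47.4
```

Call:
{"method": "arm_command", "body": {"rows": [0,0,0,0,40,0,0,20,0,40,0,0,60,0,40]}}

```text
clock: 14.85
eef_pos: [407.4, 271.0, 111.5]
eef_rot: [3.14, 0.004, 0.094]
wrist_force: [0.8, -0.8, -0.2]
finger_gap: 47.7
```

```bash
python3 - <<'E'
from jig import *
c=grab("top");M=masks(c);jig(c,(300,190,430,285))
print("silver",rect(c,M["silver"],40,(376,217,410,262)))
E
```

```text
px box 355 402 215 261 yaws R,N 6.9 6.2 corner [587.7 -68.9] centre [523.4 -96.4] handle [512.6 -46.3]
silver [ 534.1 -123.4   99.9   46.1    5.4]
```

Call:
{"method": "arm_command", "body": {"rows": [14,-49.6,0,0,40,14,-49.6,0,0,40,14,-49.6,0,0,40,14,-49.6,0,0,40,14,-49.6,0,0,40]}}

```text
clock: 15.52
eef_pos: [479.0, 22.0, 112.6]
eef_rot: [3.142, -0.001, 0.094]
wrist_force: [1.4, 0.7, 0.1]
finger_gap: 47.2
```

Remaining travel is (+41, −148).

Call:
{"method": "arm_command", "body": {"rows": [14,-49,0,0,40,14,-49,0,0,40,13,-50,0,0,40,0,0,-30,0,40,0,0,-26,0,40]}}

```text
clock: 16.15
eef_pos: [519.6, -125.0, 55.5]
eef_rot: [3.141, -0.001, 0.093]
wrist_force: [0.1, 0.4, -0.0]
finger_gap: 47.6
```

Call:
{"method": "arm_command", "body": {"rows": [3,0.3,-1,0,40,3,0.3,0,0,40,0,0,0,0,40]}}

```text
clock: 16.52
eef_pos: [526.2, -123.6, 56.0]
eef_rot: [3.141, -0.001, 0.094]
wrist_force: [0.2, 0.3, -0.6]
finger_gap: 47.8
```

Call:
{"method": "arm_command", "body": {"rows": [2,0.2,0,0,40,2,0.2,0,0,40,0,0,0,0,40]}}

```text
clock: 16.9
eef_pos: [529.7, -123.3, 55.2]
eef_rot: [3.142, -0.0, 0.094]
wrist_force: [0.1, 0.7, -0.2]
finger_gap: 47.4
```

Call:
{"method": "arm_command", "body": {"rows": [2,0.2,0,0,40,0,0,0,0,40]}}

```text
clock: 17.15
eef_pos: [531.7, -123.1, 55.1]
eef_rot: [-3.142, 0.0, 0.094]
wrist_force: [-0.4, -0.2, -1.2]
finger_gap: 47.2
```

Call:
{"method": "arm_command", "body": {"rows": [2,0.2,0,0,40,0,0,0,0,40]}}

```text
clock: 17.4
eef_pos: [533.7, -122.9, 55.1]
eef_rot: [3.142, -0.0, 0.094]
wrist_force: [0.2, 0.4, -0.9]
finger_gap: 47.5
```

Call:
{"method": "arm_command", "body": {"rows": [2,0.2,0,0,40,0,0,0,0,40]}}

```text
clock: 17.65
eef_pos: [535.7, -122.7, 55.1]
eef_rot: [3.142, -0.0, 0.094]
wrist_force: [0.1, 0.2, 0.2]
finger_gap: 47.7
```

Call:
{"method": "arm_command", "body": {"rows": [2,0.2,0,0,40,0,0,0,0,40]}}

```text
clock: 17.9
eef_pos: [537.3, -122.5, 54.9]
eef_rot: [-3.141, 0.001, 0.094]
wrist_force: [-3.7, -0.1, 0.8]
finger_gap: 47.6
```

Call:
{"method": "arm_command", "body": {"rows": [1.5,0.2,0,0,40,0,0,0,0,40]}}

```text
clock: 18.15
eef_pos: [538.6, -122.3, 54.9]
eef_rot: [-3.141, 0.001, 0.094]
wrist_force: [-3.9, -0.6, -0.2]
finger_gap: 47.5
```

Call:
{"method": "arm_command", "body": {"rows": [0,0,-1.5,0,40,0,0,0,0,56,0,0,0,0,56,0,0,20,0,56,0,0,25,0,56]}}

```text
clock: 18.77
eef_pos: [539.1, -122.3, 98.9]
eef_rot: [-3.141, 0.0, 0.094]
wrist_force: [0.6, -0.6, 1.1]
finger_gap: 56.1
```

Call:
{"method": "arm_command", "body": {"rows": [0,-15,0,10,0,0,-15,0,10,0,0,-15,0,10,0,1,-4,0,10,0,0,0,0,10,0]}}

```text
clock: 19.4
eef_pos: [540.3, -171.7, 98.7]
eef_rot: [3.141, -0.0, 0.972]
wrist_force: [0.3, 0.2, -0.4]
finger_gap: 9.5
```

Call:
{"method": "arm_command", "body": {"rows": [0,0,0,10,0,0,0,0,10,0,0,0,0,10,0,0,0,0,10,0,0,0,0,0,0]}}

```text
clock: 20.02
eef_pos: [540.3, -171.3, 98.7]
eef_rot: [3.141, 0.0, 1.663]
wrist_force: [-0.1, -0.6, -0.4]
finger_gap: 0.4
```

```bash
python3 - <<'E'
from jig import *
s=manip.read_state();print(s["eef_pos"],np.degrees(s["eef_rot"]),s["finger_gap"],s["wrist_force"])
c=grab("top");M=masks(c);jig(c,(300,190,430,285))
o=[]
k=proj(c,[525,-110,40])[0].astype(int);o.append(c["image"][k[1]-35:k[1]+35,k[0]-40:k[0]+40])
d=grab("side");k=proj(d,[525,-110,40])[0].astype(int);o.append(d["image"][k[1]-35:k[1]+35,k[0]-40:k[0]+40])
cv2.imwrite("pics/g10.png",cv2.resize(np.hstack(o),None,fx=5,fy=5,interpolation=cv2.INTER_CUBIC))
E
```

```text
[ 540.26251491 -171.32581866   98.71230187] [1.79974985e+02 7.43735809e-03 9.53105853e+01] 0.38246356715753455 [-0.05040652 -0.59089409 -0.40442606]Traceback (most recent call last):
  File "<stdin>", line 3, in <module>
  File "jig.py", line 13, in jig
    r=np.array([(np.where(m[y])[0].max()+.5,y) for y in range(y0+8,y1-6)])
                 ~~~~~~~~~~~~~~~~~~~~~^^
    return umr_maximum(a, axis, None, out, keepdims, initial, where)
ValueError: zero-size array to reduction operation maximum which has no identity
```

Call:
{"method": "arm_command", "body": {"rows": [0,0,-40,0,0,0,0,-21.5,0,0,-0.6,6,0,0,0,-0.5,5,0,0,0,-0.4,4,0,0,0]}}

```text
clock: 20.7
eef_pos: [538.7, -156.0, 37.4]
eef_rot: [3.141, 0.0, 1.663]
wrist_force: [-0.3, -0.4, -0.8]
finger_gap: 0.6
```

Call:
{"method": "arm_command", "body": {"rows": [-0.3,3,0,0,0,-0.3,3,0,0,0,-0.3,3,0,0,0,-0.3,3,0,0,0,0,0,0,0,0]}}

```text
clock: 21.32
eef_pos: [537.4, -144.0, 37.1]
eef_rot: [-3.142, -0.0, 1.665]
wrist_force: [0.3, 0.4, -0.2]
finger_gap: 0.6
```

Call:
{"method": "arm_command", "body": {"rows": [-0.2,2,0,0,0,-0.2,2,0,0,0,-0.2,2,0,0,0,0,0,0,0,0]}}

```text
clock: 21.82
eef_pos: [536.8, -138.1, 37.1]
eef_rot: [-3.142, -0.0, 1.665]
wrist_force: [-0.6, 0.5, -1.1]
finger_gap: 0.4
```

Call:
{"method": "arm_command", "body": {"rows": [-0.2,2,0,0,0,0,0,0,0,0]}}

```text
clock: 22.08
eef_pos: [536.7, -136.3, 37.2]
eef_rot: [3.141, 0.0, 1.665]
wrist_force: [1.1, -0.9, 0.2]
finger_gap: 0.7
```

Call:
{"method": "arm_command", "body": {"rows": [-0.2,2,0,0,0,0,0,0,0,0]}}

```text
clock: 22.32
eef_pos: [536.5, -134.5, 37.2]
eef_rot: [3.141, 0.0, 1.665]
wrist_force: [0.8, -3.6, -0.4]
finger_gap: 0.6
```

Call:
{"method": "arm_command", "body": {"rows": [-0.2,1.5,0,0,0,0,0,0,0,0]}}

```text
clock: 22.58
eef_pos: [536.2, -132.9, 37.1]
eef_rot: [3.142, 0.0, 1.665]
wrist_force: [0.5, -4.1, -0.4]
finger_gap: 0.4
```

Call:
{"method": "arm_command", "body": {"rows": [-0.2,1.5,0,0,0,0,0,0,0,0]}}

```text
clock: 22.82
eef_pos: [536.0, -131.4, 37.1]
eef_rot: [3.142, 0.0, 1.665]
wrist_force: [0.2, -3.8, -0.8]
finger_gap: 0.2
```

Call:
{"method": "arm_command", "body": {"rows": [0.5,-5,0,0,0,1,-8,10,0,0,0,0,40,-10,0,0,0,10,-10,0,-20,10,0,-10,0]}}

```text
clock: 23.45
eef_pos: [518.3, -135.0, 98.7]
eef_rot: [3.139, -0.001, 1.135]
wrist_force: [-0.7, -0.5, -1.0]
finger_gap: 0.4
```

Call:
{"method": "arm_command", "body": {"rows": [-25,10,0,-10,0,-25,10,0,-10,0,-16,9,0,-10,0,0,0,0,-10,0,0,0,0,-10,0]}}

```text
clock: 24.08
eef_pos: [451.6, -105.5, 97.9]
eef_rot: [3.141, -0.001, 0.262]
wrist_force: [0.6, 0.4, 0.1]
finger_gap: 0.4
```

Call:
{"method": "arm_command", "body": {"rows": [0,0,0,-10,0,0,0,0,0,0]}}

```text
clock: 24.32
eef_pos: [451.7, -105.6, 97.7]
eef_rot: [3.142, -0.001, 0.095]
wrist_force: [0.3, 0.2, 0.6]
finger_gap: 0.7
```

```bash
python3 - <<'E'
from jig import *
s=manip.read_state();print(s["eef_pos"],np.degrees(s["eef_rot"]),s["finger_gap"],s["wrist_force"])
o=[]
c=grab("top");k=proj(c,[515,-100,40])[0].astype(int);o.append(c["image"][k[1]-35:k[1]+35,k[0]-40:k[0]+40])
d=grab("side");k=proj(d,[515,-100,40])[0].astype(int);o.append(d["image"][k[1]-35:k[1]+35,k[0]-40:k[0]+40])
cv2.imwrite("pics/g10.png",cv2.resize(np.hstack(o),None,fx=5,fy=5,interpolation=cv2.INTER_CUBIC))
E
```

```text
[ 451.65837008 -105.59759      97.65116618] [ 1.79998640e+02 -3.03114960e-02  5.41447426e+00] 0.6893640176870635 [0.26230336 0.20542562 0.5810641 ]
```

View pics/g10.png

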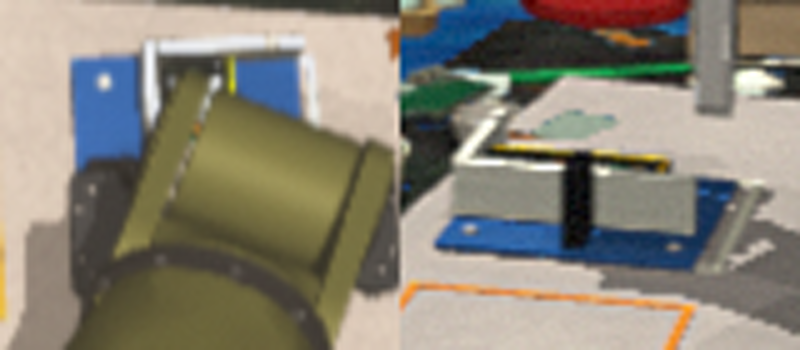

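The frame lies against the fence with the yellow seam on its open side, and the finger is clear of its near end. Pushing along x.

Call:
{"method": "arm_command", "body": {"rows": [0,0,-40,0,0,0,0,-21,0,0,4,0.4,0,0,0,4,0.4,0,0,0,0,0,0,0,0]}}

```text
clock: 25.05
eef_pos: [459.7, -104.5, 36.2]
eef_rot: [3.142, -0.0, 0.095]
wrist_force: [-0.3, 0.4, -1.3]
finger_gap: 0.4
```

Call:
{"method": "arm_command", "body": {"rows": [2,0.2,0,0,0,2,0.2,0,0,0,0,0,0,0,0]}}

```text
clock: 25.42
eef_pos: [463.6, -104.1, 36.1]
eef_rot: [-3.142, -0.0, 0.094]
wrist_force: [0.6, -0.0, 0.5]
finger_gap: 0.9
```

Call:
{"method": "arm_command", "body": {"rows": [2,0.2,0,0,0,0,0,0,0,0]}}

```text
clock: 25.68
eef_pos: [465.6, -103.9, 36.1]
eef_rot: [3.142, -0.0, 0.094]
wrist_force: [-0.3, 0.2, 0.1]
finger_gap: 0.5
```

Call:
{"method": "arm_command", "body": {"rows": [2,0.2,0,0,0,0,0,0,0,0]}}

```text
clock: 25.92
eef_pos: [467.6, -103.7, 36.1]
eef_rot: [3.142, -0.0, 0.094]
wrist_force: [-0.1, -0.1, -0.2]
finger_gap: 0.4
```

Call:
{"method": "arm_command", "body": {"rows": [2,0.2,0,0,0,0,0,0,0,0]}}

```text
clock: 26.18
eef_pos: [469.6, -103.5, 36.1]
eef_rot: [3.142, -0.0, 0.094]
wrist_force: [-0.2, 0.1, -0.1]
finger_gap: 0.4
```

Call:
{"method": "arm_command", "body": {"rows": [2,0.2,0,0,0,0,0,0,0,0]}}

```text
clock: 26.42
eef_pos: [471.1, -103.3, 36.0]
eef_rot: [-3.141, 0.001, 0.094]
wrist_force: [-3.9, -0.5, 2.6]
finger_gap: 0.5
```

Call:
{"method": "arm_command", "body": {"rows": [1.5,0.1,0,0,0,0,0,0,0,0]}}

```text
clock: 26.68
eef_pos: [472.3, -103.2, 36.0]
eef_rot: [-3.141, 0.002, 0.094]
wrist_force: [-6.8, 0.1, 4.9]
finger_gap: 0.1
```

Call:
{"method": "arm_command", "body": {"rows": [-3,-0.3,0,0,0,-8,0,5,0,0,0,0,40,10,30,-5,30,20,10,50,0,45,0,10,50]}}

```text
clock: 27.3
eef_pos: [457.4, -28.4, 103.0]
eef_rot: [3.139, -0.003, 0.621]
wrist_force: [1.3, 0.5, 0.4]
finger_gap: 27.4
```

Call:
{"method": "arm_command", "body": {"rows": [10,50,0,10,50,10,50,0,10,50,0,0,0,10,50,0,0,0,10,50,0,0,0,10,50]}}

```text
clock: 27.92
eef_pos: [476.8, 71.6, 101.4]
eef_rot: [3.141, -0.0, 1.496]
wrist_force: [-0.3, 0.5, 0.7]
finger_gap: 50.4
```

Call:
{"method": "arm_command", "body": {"rows": [0,0,0,10,50,0,0,0,0,50]}}

```text
clock: 28.18
eef_pos: [476.8, 71.4, 101.4]
eef_rot: [3.141, -0.0, 1.663]
wrist_force: [-0.0, -0.3, -0.3]
finger_gap: 49.8
```

```bash
python3 - <<'E'
from jig import *
s=manip.read_state();print(s["eef_pos"],np.degrees(s["eef_rot"]),s["finger_gap"],s["wrist_force"])
o=[]
c=grab("top");np.savez("t11.npz",**c);C,y,A=jig(c,(300,190,430,285));k=proj(c,[515,-100,40])[0].astype(int);o.append(c["image"][k[1]-30:k[1]+30,k[0]-35:k[0]+35])
print("handle",rect(c,masks(c)["dark"],74,(352,225,369,256)))
d=grab("side");np.savez("s11.npz",**d);k=proj(d,[515,-100,40])[0].astype(int);o.append(d["image"][k[1]-30:k[1]+30,k[0]-35:k[0]+35]);print(k)
cv2.imwrite("pics/g11.png",cv2.resize(np.hstack(o),None,fx=5.7,fy=5.7,interpolation=cv2.INTER_CUBIC))
E
```

```text
[476.8241884   71.41140731 101.38118943] [ 1.79972736e+02 -8.33833473e-04  9.53088570e+01] 49.846784598265245 [-0.02209887 -0.31056479 -0.33105245]
px box 354 400 214 260 yaws R,N 5.3 6.3 corner [591.4 -64. ] centre [526.8 -90.7] handle [516.7 -40.4]
handle [509.1 -42.2  32.7  18.1 -86.1]
[340 246]
```

View pics/g11.png

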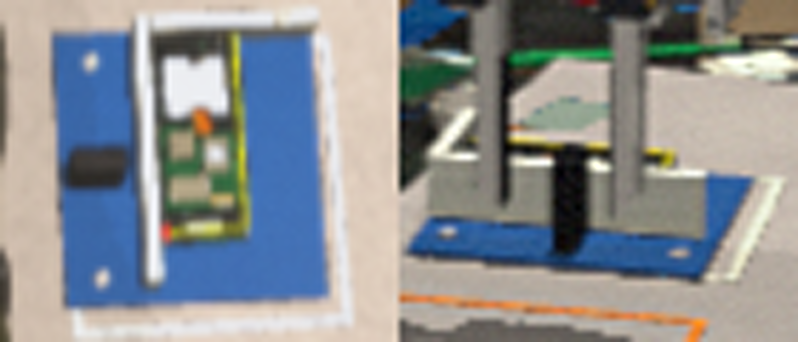

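Both views show the stack square, with the red dot beside the left fence and the seam on the open sides. Next, grip the handle.

Call:
{"method": "arm_command", "body": {"rows": [12,-38,0,0,50,12,-38,0,0,50,12,-38.5,0,0,50,0,0,0,0,50]}}

```text
clock: 28.78
eef_pos: [513.3, -44.9, 101.1]
eef_rot: [3.141, 0.0, 1.658]
wrist_force: [-0.2, -0.3, -0.5]
finger_gap: 50.2
```

```bash
python3 - <<'E'
from jig import *
s=manip.read_state();print(s["eef_pos"],np.degrees(s["eef_rot"]),s["finger_gap"])
d=grab("side");k=proj(d,[515,-45,70])[0].astype(int);print(k)
cv2.imwrite("pics/g12.png",cv2.resize(d["image"][k[1]-35:k[1]+25,k[0]-35:k[0]+35],None,fx=6,fy=6,interpolation=cv2.INTER_CUBIC))
E
```

```text
[513.27869573 -44.9421051  101.06395918] [1.79990490e+02 7.79939728e-03 9.50228711e+01] 50.24509591883792
[334 243]
```

View pics/g12.png

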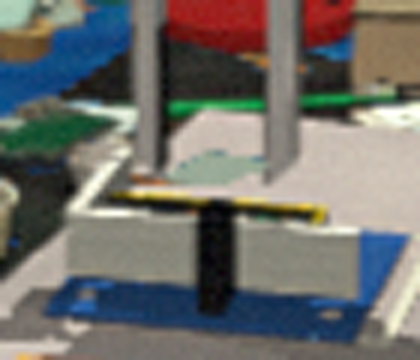

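The handle at (217,…) is centred between the fingers at 149 and 282. Descending and gripping.

Call:
{"method": "arm_command", "body": {"rows": [0,0,-28,0,50,0,0,-20,0,50,0,0,0,0,5,0,0,0,0,5,0,0,0,0,5], "newtons": 30}}

```text
clock: 29.45
eef_pos: [513.4, -42.8, 54.0]
eef_rot: [3.14, 0.0, 1.664]
wrist_force: [0.4, -0.4, -0.4]
finger_gap: 23.3
```

Call:
{"method": "arm_command", "body": {"rows": [0,0,0,0,5,0,0,0,0,5]}}

```text
clock: 29.7
eef_pos: [513.3, -43.0, 53.7]
eef_rot: [3.141, 0.0, 1.665]
wrist_force: [-0.6, 2.2, 6.1]
finger_gap: 13.8
```

```bash
python3 - <<'E'
from jig import *
s=manip.read_state();print(s["eef_pos"],np.degrees(s["eef_rot"]),s["finger_gap"],s["wrist_force"])
# orange outline, line by line, original picture
c=load("top0.npz");m=masks(c)["orange"];b=np.zeros_like(m);b[205:280,280:345]=m[205:280,280:345]
ys,xs=np.where(b);w=ray(c,np.c_[xs,ys],18)[:,:2]
r=cv2.minAreaRect(w.astype(np.float32));print(r)
for it in range(3):
    ctr=np.array(r[0]) if it==0 else ctr; th=np.radians(5.5) if it==0 else th
    A=np.array([[np.cos(th),-np.sin(th)],[np.sin(th),np.cos(th)]]);q=(w-ctr)@A
    E={}
    for n,sel in dict(xp=(q[:,0]>70)&(abs(q[:,1])<66),xm=(q[:,0]<-70)&(abs(q[:,1])<66),yp=(q[:,1]>65)&(abs(q[:,0])<70),ym=(q[:,1]<-65)&(abs(q[:,0])<70)).items():
        l=cv2.fitLine(q[sel].astype(np.float32),cv2.DIST_HUBER,0,.01,.01).ravel()
        k=0 if n[0]=="x" else 1
        a=np.arctan(-l[0]/l[1]) if k==0 else np.arctan(l[1]/l[0]); v=l[2:][k]; E[n]=(v,np.degrees(a),sel.sum())
    ctr=ctr+A@[(E["xp"][0]+E["xm"][0])/2,(E["yp"][0]+E["ym"][0])/2]; th+=np.radians(np.mean([e[1] for e in E.values()]))
    print(ctr.round(1),np.degrees(th).round(2),{k:np.round(v,1).tolist() for k,v in E.items()})
c=load("t11.npz");M=masks(c)["blue"].astype(np.uint8);M[:,:345]=0;M[:,408:]=0;M[:205]=0;M[270:]=0
print("blue base t11",rect(c,M>0,24))
E
```

```text
[513.33004891 -42.98649894  53.71529912] [1.79943480e+02 1.22567576e-02 9.53859341e+01] 13.765936752721235 [-0.64691544  2.19624878  6.11507381]
((494.4169006347656, 95.92190551757812), (157.08120727539062, 148.46261596679688), 7.348171234130859)
[494.5  96. ] 7.25 {'xp': [76.4, 1.8, 56.0], 'xm': [-76.3, 1.7, 52.0], 'yp': [71.6, 1.6, 82.0], 'ym': [-71.3, 1.9, 83.0]}
[494.5  96. ] 7.23 {'xp': [76.3, -0.1, 55.0], 'xm': [-76.3, -0.0, 52.0], 'yp': [71.4, -0.2, 82.0], 'ym': [-71.6, 0.2, 82.0]}
[494.5  96. ] 7.25 {'xp': [76.4, 0.0, 56.0], 'xm': [-76.3, -0.0, 52.0], 'yp': [71.5, -0.1, 82.0], 'ym': [-71.5, 0.2, 82.0]}
blue base t11 [520.8 -93.9 138.8 135.9   6. ]
```

Call:
{"method": "arm_command", "body": {"rows": [-0.5,3,0,0,5,-1,6,0,0.2,5,-1.4,9,0,0.2,5,-1.4,9,0,0.2,5,-1.4,9,0,0.2,5]}}

```text
clock: 30.32
eef_pos: [507.9, -7.6, 53.7]
eef_rot: [3.14, 0.002, 1.678]
wrist_force: [1.7, -8.4, 4.6]
finger_gap: 14.0
```

Call:
{"method": "arm_command", "body": {"rows": [-1.4,9,0,0.2,5,-1.4,9,0,0.2,5,-1.4,9,0,0.2,5,-1.4,9,0,0.2,5,-1.4,9,0,0.1,5]}}

```text
clock: 30.95
eef_pos: [500.9, 37.4, 53.7]
eef_rot: [3.14, 0.001, 1.694]
wrist_force: [2.4, -8.1, 6.4]
finger_gap: 14.0
```

Call:
{"method": "arm_command", "body": {"rows": [-1.4,9,0,0,5,-1.4,9,0,0,5,-1.4,9,0,0,5,-1.4,9,0,0,5,-1.4,9,0,0,5]}}

```text
clock: 31.58
eef_pos: [493.9, 82.4, 53.7]
eef_rot: [3.14, 0.001, 1.694]
wrist_force: [1.4, -9.2, 5.8]
finger_gap: 13.8
```

Call:
{"method": "arm_command", "body": {"rows": [-1.4,9,0,0,5,-1.4,9,0,0,5,-1.4,8,0,0,5,-0.8,5,0,0,5,-0.4,3,0,0,5]}}

```text
clock: 32.2
eef_pos: [488.5, 116.4, 53.7]
eef_rot: [3.14, 0.001, 1.694]
wrist_force: [1.1, -9.7, 7.7]
finger_gap: 13.8
```

Call:
{"method": "arm_command", "body": {"rows": [0,0,0,0,5]}}

```text
clock: 32.33
eef_pos: [488.4, 116.6, 53.7]
eef_rot: [3.14, 0.001, 1.694]
wrist_force: [1.3, -4.4, 6.9]
finger_gap: 14.0
```

```bash
python3 - <<'E'
from jig import *
s=manip.read_state();print(s["eef_pos"],np.degrees(s["eef_rot"]),s["finger_gap"],s["wrist_force"])
o=[]
for n in("top","side"):
    c=grab(n);np.savez(n+"13.npz",**c);k=proj(c,[490,90,40])[0].astype(int);print(k)
    o.append(c["image"][k[1]-35:k[1]+35,k[0]-40:k[0]+40])
cv2.imwrite("pics/g13.png",cv2.resize(np.hstack(o),None,fx=5,fy=5,interpolation=cv2.INTER_CUBIC))
E
```

```text
[488.4235354  116.60054041  53.73093204] [1.79928677e+02 4.45788590e-02 9.70530758e+01] 13.990661013381644 [ 1.32306552 -4.36261843  6.92060159]
[315 242]
[326 271]
```

View pics/g13.png

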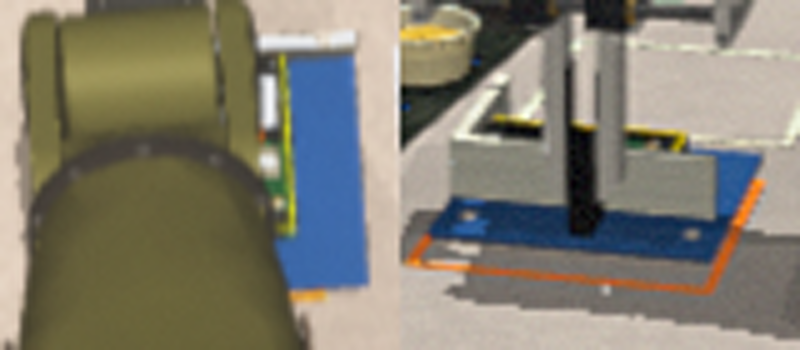

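```bash
cat > base.py <<'E'
from jig import *
# world offset needed: compare blue base edges (z24) with outline centre (494.5,96) yaw 7.25
th=np.radians(7.25);A=np.array([[np.cos(th),-np.sin(th)],[np.sin(th),np.cos(th)]]);W=np.array([494.5,96.])
def top(c):
    m=masks(c)["blue"].astype(np.uint8);k=m*0;k[200:290,270:410]=1;m&=k
    n,l,s,_=cv2.connectedComponentsWithStats(m);m=np.isin(l,[j for j in range(1,n) if s[j,4]>60])
    ys,xs=np.where(m)
    y=np.arange(ys.min()+10,ys.max()-5);r=[(np.where(m[v])[0].max()+.5,v) for v in y if m[v].any()]
    x=np.arange(xs.max()-14,xs.max()-4);n=[(u,np.where(m[:,u])[0].max()+.5) for u in x if m[:,u].any()]
    for nm,p in(("right(ym, -70)",r),("near(xm, -75)",n)):
        q=(ray(c,np.array(p),24)[:,:2]-W)@A;k=1 if nm[0]=="r" else 0
        l=cv2.fitLine(q.astype(np.float32),cv2.DIST_HUBER,0,.01,.01).ravel();d=l[:2]
        print("top",nm,np.median(q[:,k]).round(1),"angle",np.degrees(np.arctan(d[1]/d[0]) if k else np.arctan(-d[0]/d[1])).round(1))
def side(c,x0=300):
    M=masks(c);m=M["blue"].copy();o=M["orange"]
    k=np.zeros_like(m);k[240:320,290:390]=1;m&=k;o=o&k
    m=cv2.morphologyEx(m.astype(np.uint8),cv2.MORPH_OPEN,np.ones((2,2)))>0
    ys,xs=np.where(m)
    e=np.array([(u,np.where(m[:,u])[0].max()+.5) for u in range(xs.min()+4,xs.max()-14) if m[:,u].any()])
    q=(ray(c,e,24)[:,:2]-W)@A;l=cv2.fitLine(q.astype(np.float32),cv2.DIST_HUBER,0,.01,.01).ravel()
    print("side front(yp,+70) med",np.median(q[:,1]).round(1),"angle",np.degrees(np.arctan(l[1]/l[0])).round(1))
    ys,xs=np.where(o);q=(ray(c,np.c_[xs,ys],18)[:,:2]-W)@A
    s=(abs(q[:,1]-72)<12)&(abs(q[:,0])<65);print("side orange yp",np.median(q[s,1]).round(1),s.sum())
    s=(abs(q[:,0]+77)<12)&(abs(q[:,1])<62);print("side orange xm",np.median(q[s,0]).round(1) if s.any() else None,s.sum())
    r=np.array([(np.where(m[v])[0].max()+.5,v) for v in range(int(e[:,1].max())-16,int(e[:,1].max())-3) if m[v].any()])
    q=(ray(c,r,24)[:,:2]-W)@A;print("side blue xm(-75)",np.median(q[:,0]).round(1))
if __name__=="__main__":
    import sys
    if len(sys.argv)>1: top(load(f"top{sys.argv[1]}.npz"));side(load(f"side{sys.argv[1]}.npz"))
    else: top(grab("top"));side(grab("side"))
E
python3 base.py 13
```

```text
top right(ym, -70) -98.5 angle 0.6
top near(xm, -75) -70.5 angle -3.3
side front(yp,+70) med 50.0 angle -0.2
side orange yp 70.4 7
side orange xm -75.7 11
side blue xm(-75) -75.8
```

Call:
{"method": "arm_command", "body": {"rows": [-1,4,0,0,5,-2,8,0,0,5,-2,8,0,0,5,-1.5,6,0,0,5,-0.5,2.5,0,0,5]}}

```text
clock: 33.05
eef_pos: [481.5, 145.0, 53.7]
eef_rot: [3.14, 0.001, 1.694]
wrist_force: [2.1, -8.8, 7.0]
finger_gap: 13.6
```

Call:
{"method": "arm_command", "body": {"rows": [0,0,0,0,5]}}

```text
clock: 33.17
eef_pos: [481.5, 145.1, 53.7]
eef_rot: [3.14, 0.001, 1.694]
wrist_force: [1.3, -4.6, 7.2]
finger_gap: 13.6
```

```bash
python3 - <<'E'
from jig import *
s=manip.read_state();print(s["eef_pos"],np.degrees(s["eef_rot"]),s["finger_gap"],s["wrist_force"])
o=[]
for n in("top","side"):
    c=grab(n);np.savez(n+"14.npz",**c);k=proj(c,[490,90,40])[0].astype(int)
    o.append(c["image"][k[1]-35:k[1]+35,k[0]-40:k[0]+40])
cv2.imwrite("pics/g14.png",cv2.resize(np.hstack(o),None,fx=5,fy=5,interpolation=cv2.INTER_CUBIC))
E
python3 base.py 14
```

```text
[481.4528354  145.14711528  53.73320364] [1.79923817e+02 4.02422849e-02 9.70562909e+01] 13.582533540288031 [ 1.28685334 -4.63049077  7.23348662]
top right(ym, -70) -68.7 angle 0.8
top near(xm, -75) -74.5 angle 0.9
side front(yp,+70) med 79.2 angle 0.2
side orange yp 70.1 8
side orange xm -76.9 4
side blue xm(-75) -78.3
```

View pics/g14.png

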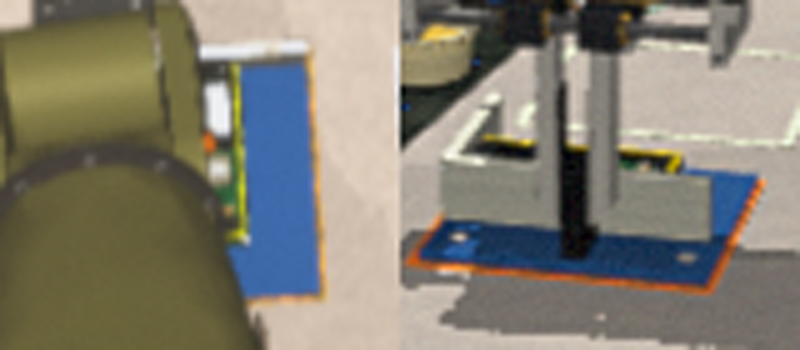

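The jig sits inside the orange outline, with blue 1–2 mm off centre at most. Releasing it, then taking the stylus.

Call:
{"method": "arm_command", "body": {"rows": [0,0,0,0,40,0,0,0,0,40,0,0,30,0,40,0,0,60,0,40,0,0,60,0,40]}}

```text
clock: 33.9
eef_pos: [480.4, 145.5, 204.6]
eef_rot: [-3.141, -0.0, 1.694]
wrist_force: [0.4, -0.4, -0.2]
finger_gap: 39.9
```

```bash
python3 - <<'E'
from jig import *
from scipy.ndimage import center_of_mass
T,S=grab("top"),grab("side");X=cloud(T)
def rayof(c,uv):
    P=c["pose"];d=P[:3,:3]@[(uv[0]-c["cx"])/c["fx"],(uv[1]-c["cy"])/c["fy"],1];return P[:3,3],d/np.linalg.norm(d)
def tri(a,b):
    (o1,d1),(o2,d2)=a,b;n=np.cross(d1,d2);t=np.linalg.solve(np.c_[d1,-d2,n],o2-o1);return o1+t[0]*d1+t[2]*n/2,abs(t[2])
def m(c,bx):
    q=masks(c)["yellow"];z=np.zeros_like(q);z[bx[1]:bx[3],bx[0]:bx[2]]=q[bx[1]:bx[3],bx[0]:bx[2]];return z
a=m(T,(190,205,225,245));ys,xs=np.where(a);print("top px",xs.min(),xs.max(),ys.min(),ys.max(),xs.mean(),ys.mean(),len(xs))
b=m(S,(245,260,275,325));Y,U=np.where(b);print("side px",U.min(),U.max(),Y.min(),Y.max(),[(v,U[Y==v].min(),U[Y==v].max()) for v in range(Y.min(),Y.max()+1,4)])
tu,tv=xs.mean(),ys.mean();H=hsv(S)
print("column v profile u=259", [(v,*H[v,259]) for v in range(270,284)])
for vt in (Y.min()+1.5,Y.min()+2.5):print("tri",tri(rayof(T,(tu,tv)),rayof(S,(U[Y<Y.min()+20].mean(),vt))))
for z in (146,149):print(z,"top ray",ray(T,(tu,tv),z),"side stylus col",)
w=X[190:245,180:240].reshape(-1,3);d=np.hypot(w[:,0]-518,w[:,1]-416)
for r0,r1 in((10,30),(30,45),(45,60),(60,80),(80,100)):
    k=(d>r0)&(d<r1);print(r0,r1,"max z",w[k,2].max().round(),"at",w[k][w[k,2].argmax()].round())
print("orange ref");
E
python3 base.py
```

```text
top px 200 204 217 222 201.92 219.04 25
side px 256 263 277 310 [(277, np.int64(257), np.int64(260)), (281, np.int64(258), np.int64(258)), (285, np.int64(257), np.int64(262)), (289, np.int64(257), np.int64(261)), (293, np.int64(257), np.int64(261)), (297, np.int64(257), np.int64(262)), (301, np.int64(258), np.int64(261)), (305, np.int64(258), np.int64(260)), (309, np.int64(257), np.int64(263))]
column v profile u=259 [(270, np.uint8(23), np.uint8(53), np.uint8(173)), (271, np.uint8(19), np.uint8(67), np.uint8(209)), (272, np.uint8(19), np.uint8(81), np.uint8(214)), (273, np.uint8(20), np.uint8(85), np.uint8(177)), (274, np.uint8(22), np.uint8(49), np.uint8(78)), (275, np.uint8(111), np.uint8(31), np.uint8(57)), (276, np.uint8(28), np.uint8(104), np.uint8(101)), (277, np.uint8(28), np.uint8(213), np.uint8(239)), (278, np.uint8(30), np.uint8(255), np.uint8(250)), (279, np.uint8(29), np.uint8(255), np.uint8(248)), (280, np.uint8(25), np.uint8(249), np.uint8(199)), (281, np.uint8(24), np.uint8(244), np.uint8(160)), (282, np.uint8(22), np.uint8(145), np.uint8(58)), (283, np.uint8(134), np.uint8(127), np.uint8(22))]
tri (array([515.55269294, 415.31628288, 147.46152945]), np.float64(0.05838427069055996))
tri (array([515.74969554, 415.6889239 , 145.40856348]), np.float64(0.5956973165856254))
146 top ray [[515.89574354 415.66737375 146.        ]] side stylus col
149 top ray [[515.24672293 414.97006501 149.        ]] side stylus col
10 30 max z 146.0 at [511. 409. 146.]
30 45 max z 88.0 at [554. 414.  88.]
45 60 max z 90.0 at [567. 448.  90.]
60 80 max z 93.0 at [588. 390.  93.]
80 100 max z 96.0 at [601. 408.  96.]
orange ref
top right(ym, -70) -68.9 angle -0.1
top near(xm, -75) -74.5 angle 2.3
side front(yp,+70) med 78.3 angle 0.4
side orange yp 71.2 6
side orange xm -77.9 3
side blue xm(-75) -78.2
```

Call:
{"method": "arm_command", "body": {"rows": [7,54,0,0,40,7,54,0,0,40,7,54,0,0,40,7,54,0,0,40,7,54,0,0,40]}}

```text
clock: 34.72
eef_pos: [515.4, 417.0, 200.5]
eef_rot: [-3.139, 0.002, 1.694]
wrist_force: [0.6, -0.4, 0.3]
finger_gap: 40.0
```

Call:
{"method": "arm_command", "body": {"rows": [0,0,0,0,40,0,0,-20,0,40]}}

```text
clock: 34.98
eef_pos: [515.7, 415.5, 181.8]
eef_rot: [-3.141, 0.0, 1.695]
wrist_force: [0.3, 0.0, 0.1]
finger_gap: 40.0
```

```bash
python3 - <<'E'
from jig import *
s=manip.read_state();print(s["eef_pos"],np.degrees(s["eef_rot"]),s["finger_gap"],s["wrist_force"])
d=grab("side");k=np.array([259,285])
cv2.imwrite("pics/g15.png",cv2.resize(d["image"][k[1]-50:k[1]+50,k[0]-40:k[0]+40],None,fx=5,fy=5,interpolation=cv2.INTER_CUBIC))
E
```

```text
[515.74859019 415.46622319 181.80652941] [-1.79968301e+02  2.39050308e-02  9.71014608e+01] 39.97331496159175 [0.34351984 0.00292534 0.09252438]
```

View pics/g15.png

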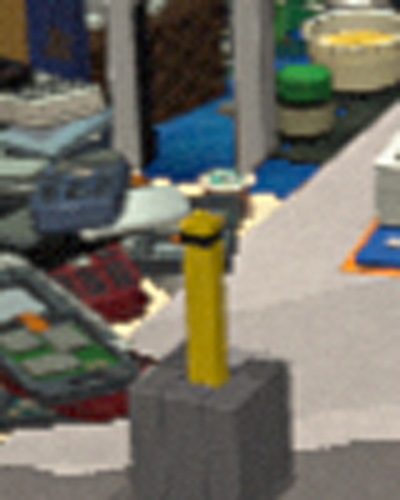

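The stylus stands centred between the open fingers. Descending and gripping.

Call:
{"method": "arm_command", "body": {"rows": [0,0,-30,0,40,0,0,-28,0,40,0,0,-11,0,40,0,0,0,0,40,0,0,0,0,8], "newtons": 20}}

```text
clock: 35.65
eef_pos: [516.3, 415.6, 115.3]
eef_rot: [3.14, -0.001, 1.694]
wrist_force: [-0.4, -0.1, 0.7]
finger_gap: 33.1
```

Call:
{"method": "arm_command", "body": {"rows": [0,0,0,0,8,0,0,0,0,8,0,0,0,0,8,0,0,0,0,8,0,0,0,0,8]}}

```text
clock: 36.28
eef_pos: [516.0, 415.6, 114.6]
eef_rot: [3.141, -0.0, 1.694]
wrist_force: [-0.8, 0.7, 5.9]
finger_gap: 14.1
```

Gripped flat at 14.1 mm. Lifting, then measuring the seam and the nib in both views.

Call:
{"method": "arm_command", "body": {"rows": [0,0,10,0,8,0,0,25,0,8,0,0,30,0,8,0,0,20,0,8,0,0,0,0,8]}}

```text
clock: 36.9
eef_pos: [516.3, 415.7, 200.7]
eef_rot: [3.139, -0.001, 1.694]
wrist_force: [0.3, 0.9, -0.8]
finger_gap: 14.2
```

```bash
cat > seam.py <<'E'
from jig import *
def fit(w):
    l=cv2.fitLine(w.astype(np.float32),cv2.DIST_HUBER,0,.01,.01).ravel();return l[2:],l[:2]
def seam(c,n):
    M=masks(c);H=hsv(c).astype(int)
    q=(H[...,0]>22)&(H[...,0]<36)&(H[...,1]>90)&(H[...,2]>110)
    P=np.array([[450.8,104.7],[456,62],[560.2,74.9]])
    k=np.zeros_like(q,np.uint8);cv2.polylines(k,[proj(c,np.c_[P,[49]*3]).astype(int)],False,1,9)
    ys,xs=np.where(q&(k>0));w=ray(c,np.c_[xs,ys],49)[:,:2]
    t=np.radians(7.06);A=np.array([[np.cos(t),-np.sin(t)],[np.sin(t),np.cos(t)]]);r=(w-P[1])@A
    a=(r[:,0]>12)&(abs(r[:,1])<12);b=(r[:,1]>10)&(abs(r[:,0])<12)
    for nm,s,kk in(("long: dy",a,1),("short: dx",b,0)):
        if s.sum()>3:
            l=fit(r[s]);ang=np.degrees(np.arctan(l[1][1]/l[1][0]) if kk else np.arctan(-l[1][0]/l[1][1]))
            print(n,nm,r[s][:,kk].mean().round(1),"ang",ang.round(1),"n",s.sum(),"range along",r[s][:,1-kk].min().round(),r[s][:,1-kk].max().round())
    rd=M["red"]&(k>0);ys,xs=np.where(rd)
    if len(xs):print(n,"red at",ray(c,[(xs.mean(),ys.mean())],49)[0,:2].round(1),len(xs))
if __name__=="__main__":
    s=manip.read_state();print(s["eef_pos"],np.degrees(s["eef_rot"]),s["finger_gap"],s["wrist_force"],s["moment"])
    for n in("top","side"):
        c=grab(n);np.savez(n+"16.npz",**c);seam(c,n)
    H=hsv(c).astype(int);p=s["eef_pos"]
    pr=proj(c,[p+[0,0,-90.6],p+[0,0,-70],p+[0,0,-50],p]);print("proj tip..",pr.round(1))
    for z in(-88,-84,-80,-76,-72,-60,-50,-40,-30):
        u,v=proj(c,p+[0,0,z])[0];v=int(round(v));r=range(int(u)-7,int(u)+8);print(z,v,[f"{x}:{H[v,x,0]},{H[v,x,1]},{H[v,x,2]}" for x in r])
E
python3 seam.py
```

```text
[516.26250064 415.74813136 200.73210289] [ 1.79867185e+02 -7.28765366e-02  9.70719072e+01] 14.173741957945076 [ 0.31997385  0.85152468 -0.75620849] [-0.00170368 -0.1095693  -0.06064283]
top long: dy 2.7 ang -0.2 n 38 range along 14.0 104.0
top short: dx -0.2 ang 4.9 n 17 range along 12.0 39.0
top red at [452.  107.1] 1
side long: dy 0.8 ang -1.1 n 37 range along 13.0 108.0
side short: dx 1.3 ang 6.0 n 5 range along 12.0 26.0
proj tip.. [[259.3 295. ]
 [258.9 286. ]
 [258.4 277.1]
 [257.3 254.4]]
-88 294 ['252:20,78,232', '253:19,45,165', '254:13,28,208', '255:14,27,209', '256:16,30,205', '257:21,32,189', '258:18,31,147', '259:29,38,140', '260:28,34,143', '261:17,29,166', '262:14,30,202', '263:14,30,203', '264:14,29,200', '265:16,32,202', '266:13,31,203']
-84 292 ['252:20,46,123', '253:22,41,118', '254:18,38,135', '255:16,35,175', '256:15,30,207', '257:16,31,195', '258:27,31,156', '259:29,36,149', '260:24,33,146', '261:15,30,172', '262:21,25,200', '263:12,28,208', '264:16,28,204', '265:14,29,208', '266:16,29,204']
-80 290 ['252:23,40,108', '253:23,39,112', '254:27,21,123', '255:37,29,
[... 1089 characters left out ...]
255,161', '258:25,244,162', '259:25,255,162', '260:25,252,155', '261:25,244,117', '262:24,118,106', '263:75,30,103', '264:73,45,90', '265:78,48,69']
-40 273 ['251:54,19,198', '252:54,20,195', '253:66,19,197', '254:34,25,172', '255:24,195,162', '256:25,255,164', '257:25,244,165', '258:25,255,163', '259:25,249,167', '260:25,255,155', '261:24,221,111', '262:20,116,119', '263:15,62,135', '264:15,71,133', '265:15,62,127']
-30 268 ['250:104,237,101', '251:105,255,97', '252:105,255,100', '253:106,211,105', '254:4,20,102', '255:24,220,166', '256:25,255,158', '257:25,227,163', '258:25,242,159', '259:25,255,155', '260:25,246,147', '261:24,226,105', '262:36,16,79', '263:105,122,127', '264:101,148,121']
```

Call:
{"method": "arm_command", "body": {"rows": [-10.7,-52.8,0,0,8,-10.7,-52.8,0,0,8,-10.7,-52.8,0,0,8,-10.7,-52.8,0,0,8,-10.7,-52.8,0,0,8]}}

```text
clock: 37.62
eef_pos: [461.3, 149.8, 198.0]
eef_rot: [-3.14, 0.0, 1.694]
wrist_force: [0.2, -0.4, -0.5]
finger_gap: 14.1
```

Call:
{"method": "arm_command", "body": {"rows": [-10.7,-52.8,0,0,8,0,0,-20,0,8,0,0,0,0,8]}}

```text
clock: 38.0
eef_pos: [450.8, 98.2, 177.5]
eef_rot: [-3.138, -0.0, 1.693]
wrist_force: [0.2, 0.3, -1.2]
finger_gap: 14.0
```

Call:
{"method": "arm_command", "body": {"rows": [0,0,0,0,8,0,0,0,0,8,0,0,0,0,8]}}

```text
clock: 38.38
eef_pos: [451.8, 99.0, 179.3]
eef_rot: [3.141, -0.0, 1.695]
wrist_force: [0.2, -0.2, -1.5]
finger_gap: 13.6
```

Call:
{"method": "arm_command", "body": {"rows": [0,0,-25,0,8,0,0,-10,0,8,0,0,0,0,8,0,0,0,0,8]}}

```text
clock: 38.88
eef_pos: [452.0, 98.8, 144.8]
eef_rot: [3.141, -0.0, 1.694]
wrist_force: [0.5, 0.1, -1.2]
finger_gap: 13.7
```

```bash
python3 - <<'E'
from jig import *
s=manip.read_state();p=s["eef_pos"];print(p.round(2),s["wrist_force"].round(2),s["moment"].round(3))
c=grab("side");H=hsv(c)
i=c["image"];k=proj(c,p+[0,0,-85])[0].astype(int)
cv2.imwrite("pics/g17.png",cv2.resize(i[k[1]-25:k[1]+25,k[0]-40:k[0]+30],None,fx=8,fy=8,interpolation=cv2.INTER_CUBIC));print(k,proj(c,p+[0,0,-90.6]))
E
```

```text
[452.04  98.76 144.8 ] [ 0.46  0.14 -1.21] [ 0.01  -0.1    0.015]
[338 267] [[338.71884512 269.61596755]]
```

View pics/g17.png

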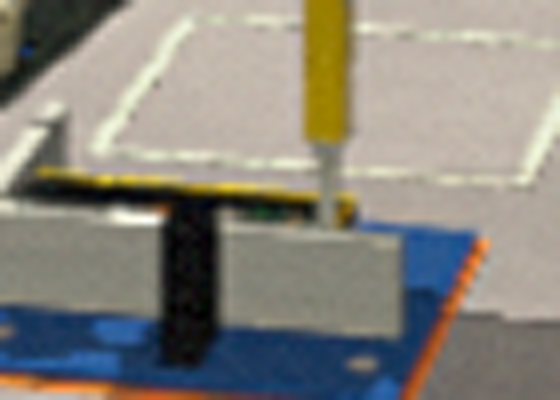

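The nib hangs just above the frame beside the short seam (tip at about (329,225) in the crop). For a precise y zero I'll feel for the left fence gently.

Call:
{"method": "arm_command", "body": {"rows": [-0.2,2,0,0,8,-0.2,1.5,0,0,8,0,0,0,0,8]}}

```text
clock: 39.3
eef_pos: [451.3, 102.3, 144.2]
eef_rot: [3.141, -0.0, 1.694]
wrist_force: [-0.8, 0.3, -0.7]
finger_gap: 13.9
```

Call:
{"method": "arm_command", "body": {"rows": [-0.1,1,0,0,8,0,0,0,0,8]}}

```text
clock: 39.55
eef_pos: [451.2, 103.2, 144.1]
eef_rot: [-3.142, -0.0, 1.694]
wrist_force: [-0.1, -0.2, 0.5]
finger_gap: 13.9
```

Call:
{"method": "arm_command", "body": {"rows": [-0.1,1,0,0,8,0,0,0,0,8]}}

```text
clock: 39.8
eef_pos: [451.1, 104.2, 144.1]
eef_rot: [3.142, -0.0, 1.694]
wrist_force: [-0.4, -0.4, -0.9]
finger_gap: 13.5
```

Call:
{"method": "arm_command", "body": {"rows": [-0.1,0.7,0,0,8,0,0,0,0,8]}}

```text
clock: 40.05
eef_pos: [451.0, 104.9, 144.1]
eef_rot: [-3.142, -0.0, 1.694]
wrist_force: [-0.3, 0.3, -0.7]
finger_gap: 13.8
```

Call:
{"method": "arm_command", "body": {"rows": [-0.1,0.7,0,0,8,0,0,0,0,8]}}

```text
clock: 40.3
eef_pos: [450.9, 105.6, 144.1]
eef_rot: [3.142, -0.0, 1.694]
wrist_force: [0.5, -0.3, 0.6]
finger_gap: 14.1
```

Call:
{"method": "arm_command", "body": {"rows": [-0.1,0.7,0,0,8,0,0,0,0,8]}}

```text
clock: 40.55
eef_pos: [450.8, 106.3, 144.1]
eef_rot: [3.142, 0.0, 1.694]
wrist_force: [0.4, -0.9, -0.2]
finger_gap: 13.9
```

Call:
{"method": "arm_command", "body": {"rows": [-0.1,0.7,0,0,8,0,0,0,0,8]}}

```text
clock: 40.8
eef_pos: [450.7, 106.7, 144.1]
eef_rot: [-3.142, 0.001, 1.694]
wrist_force: [-0.2, -3.0, 1.0]
finger_gap: 13.4
```

Contact felt at y ≈ 106.3, which agrees with the camera seam within 0.3 mm. Backing off slightly, centring on the line, and lowering to a light touch.

Call:
{"method": "arm_command", "body": {"rows": [0.9,-1.3,0,0,8,0,0,-2,0,8,0,0,-1,0,8,0,0,0,0,8,0,0,0,0,8]}}

```text
clock: 41.42
eef_pos: [451.6, 105.7, 141.1]
eef_rot: [-3.142, -0.0, 1.694]
wrist_force: [0.0, -0.8, -0.3]
finger_gap: 13.8
```

Call:
{"method": "arm_command", "body": {"rows": [0,0,-0.5,0,8,0,0,0,0,8,0,0,0,0,8]}}

```text
clock: 41.8
eef_pos: [451.6, 105.7, 140.6]
eef_rot: [3.142, -0.0, 1.694]
wrist_force: [0.0, -0.2, -0.5]
finger_gap: 13.9
```

Call:
{"method": "arm_command", "body": {"rows": [0,0,-0.5,0,8,0,0,0,0,8,0,0,0,0,8]}}

```text
clock: 42.18
eef_pos: [451.6, 105.7, 140.1]
eef_rot: [-3.142, 0.0, 1.694]
wrist_force: [-0.0, 0.6, -1.3]
finger_gap: 14.2
```

Call:
{"method": "arm_command", "body": {"rows": [0,0,-0.4,0,8,0,0,0,0,8,0,0,0,0,8]}}

```text
clock: 42.55
eef_pos: [451.6, 105.7, 139.7]
eef_rot: [3.142, 0.0, 1.694]
wrist_force: [-0.4, -0.2, -0.5]
finger_gap: 13.9
```

Call:
{"method": "arm_command", "body": {"rows": [0,0,-0.4,0,8,0,0,0,0,8,0,0,0,0,8]}}

```text
clock: 42.92
eef_pos: [451.6, 105.7, 139.3]
eef_rot: [3.142, 0.0, 1.694]
wrist_force: [0.4, -0.9, 0.3]
finger_gap: 14.1
```

Call:
{"method": "arm_command", "body": {"rows": [0,0,-0.4,0,8,0,0,0,0,8,0,0,0,0,8]}}

```text
clock: 43.3
eef_pos: [451.7, 105.7, 139.2]
eef_rot: [3.141, -0.0, 1.694]
wrist_force: [-2.2, 0.8, 5.4]
finger_gap: 14.0
```

Touch found at TCP z ≈ 139.2. I'll raise 0.6 mm to a just-above hover and trace the short side.

Call:
{"method": "arm_command", "body": {"rows": [0,0,0.6,0,8,0,0,0,0,8,0.3,-2,0,0,8,0.4,-3,0,0,8,0.4,-3,0,0,8]}}

```text
clock: 43.92
eef_pos: [452.7, 97.4, 139.5]
eef_rot: [-3.141, 0.0, 1.694]
wrist_force: [0.4, 0.4, -0.4]
finger_gap: 13.9
```

Call:
{"method": "arm_command", "body": {"rows": [0.4,-3,0,0,8,0.4,-3,0,0,8,0.4,-3,0,0,8,0.4,-3,0,0,8,0.3,-3,0,0,8]}}

```text
clock: 44.55
eef_pos: [454.6, 82.5, 139.5]
eef_rot: [3.142, 0.0, 1.694]
wrist_force: [1.1, 0.1, -1.0]
finger_gap: 13.8
```

Call:
{"method": "arm_command", "body": {"rows": [0.4,-3,0,0,8,0.4,-3,0,0,8,0.4,-3,0,0,8,0.3,-3,0,0,8,0.3,-3,0,0,8]}}

```text
clock: 45.18
eef_pos: [456.4, 67.5, 139.5]
eef_rot: [-3.142, 0.0, 1.694]
wrist_force: [1.0, 0.5, -0.0]
finger_gap: 13.7
```

Call:
{"method": "arm_command", "body": {"rows": [0.3,-3,0,0,8,0,-0.6,0,0,8,0,0,0,0,8]}}

```text
clock: 45.55
eef_pos: [456.7, 64.1, 139.5]
eef_rot: [-3.142, -0.0, 1.694]
wrist_force: [-0.3, 0.5, 0.2]
finger_gap: 14.0
```

Call:
{"method": "arm_command", "body": {"rows": [2,0.2,0,0,8,3.2,0.4,0,0,8,3.2,0.4,0,0,8,3.2,0.4,0,0,8,3.2,0.4,0,0,8]}}

```text
clock: 46.18
eef_pos: [471.7, 65.9, 139.5]
eef_rot: [-3.142, 0.0, 1.694]
wrist_force: [-0.6, -0.5, -0.3]
finger_gap: 14.0
```

Call:
{"method": "arm_command", "body": {"rows": [3.2,0.4,0,0,8,3.2,0.4,0,0,8,3.2,0.4,0,0,8,3.2,0.4,0,0,8,3.2,0.4,0,0,8]}}

```text
clock: 46.8
eef_pos: [487.7, 67.9, 139.5]
eef_rot: [-3.142, 0.0, 1.694]
wrist_force: [1.2, 0.1, 0.1]
finger_gap: 13.9
```

Call:
{"method": "arm_command", "body": {"rows": [3.2,0.4,0,0,8,3.2,0.4,0,0,8,3.2,0.4,0,0,8,3.2,0.4,0,0,8,3.2,0.4,0,0,8]}}

```text
clock: 47.42
eef_pos: [503.7, 69.9, 139.5]
eef_rot: [-3.142, -0.0, 1.694]
wrist_force: [0.4, -0.3, -0.5]
finger_gap: 13.6
```

Call:
{"method": "arm_command", "body": {"rows": [3.2,0.4,0,0,8,3.2,0.4,0,0,8,3.2,0.4,0,0,8,3.2,0.4,0,0,8,3.2,0.4,0,0,8]}}

```text
clock: 48.05
eef_pos: [519.7, 71.9, 139.5]
eef_rot: [-3.142, 0.0, 1.694]
wrist_force: [0.5, 0.7, -0.5]
finger_gap: 14.0
```

Call:
{"method": "arm_command", "body": {"rows": [3.2,0.4,0,0,8,3.2,0.4,0,0,8,3.2,0.4,0,0,8,3.2,0.4,0,0,8,3.2,0.4,0,0,8]}}

```text
clock: 48.68
eef_pos: [535.7, 73.9, 139.5]
eef_rot: [-3.142, 0.0, 1.694]
wrist_force: [-0.7, -0.2, -1.4]
finger_gap: 14.3
```

Call:
{"method": "arm_command", "body": {"rows": [3.2,0.4,0,0,8,3.2,0.4,0,0,8,3.2,0.4,0,0,8,3.2,0.4,0,0,8,3.2,0.4,0,0,8]}}

```text
clock: 49.3
eef_pos: [551.7, 75.9, 139.5]
eef_rot: [-3.142, 0.0, 1.694]
wrist_force: [-0.0, -0.0, 0.1]
finger_gap: 13.7
```

Call:
{"method": "arm_command", "body": {"rows": [3.2,0.4,0,0,8,1.5,0.2,0,0,8,0,0,0,0,8]}}

```text
clock: 49.68
eef_pos: [556.2, 76.5, 139.5]
eef_rot: [-3.142, -0.0, 1.694]
wrist_force: [-0.1, -0.4, -0.8]
finger_gap: 13.6
```

Creeping to the end, feeling for the far fence.

Call:
{"method": "arm_command", "body": {"rows": [1,0.1,0,0,8,1,0.1,0,0,8,0,0,0,0,8]}}

```text
clock: 50.05
eef_pos: [558.2, 76.7, 139.5]
eef_rot: [3.142, -0.0, 1.694]
wrist_force: [-0.1, 0.3, -0.3]
finger_gap: 13.9
```

Call:
{"method": "arm_command", "body": {"rows": [0.7,0.1,0,0,8,0,0,0,0,8]}}

```text
clock: 50.3
eef_pos: [558.9, 76.8, 139.5]
eef_rot: [3.142, -0.0, 1.694]
wrist_force: [-0.4, 0.1, -0.5]
finger_gap: 13.9
```

Call:
{"method": "arm_command", "body": {"rows": [0.7,0.1,0,0,8,0,0,0,0,8]}}

```text
clock: 50.55
eef_pos: [559.6, 76.9, 139.5]
eef_rot: [3.142, -0.0, 1.694]
wrist_force: [-0.3, 0.1, 0.2]
finger_gap: 14.0
```

Call:
{"method": "arm_command", "body": {"rows": [0.7,0.1,0,0,8,0,0,0,0,8]}}

```text
clock: 50.8
eef_pos: [560.0, 77.0, 139.4]
eef_rot: [-3.141, -0.0, 1.694]
wrist_force: [-2.9, 0.5, 2.1]
finger_gap: 14.2
```

Call:
{"method": "arm_command", "body": {"rows": [0.6,0.1,0,0,8,0,0,0,0,8]}}

```text
clock: 51.05
eef_pos: [560.4, 77.0, 139.4]
eef_rot: [-3.14, 0.0, 1.694]
wrist_force: [-6.7, -0.8, 3.4]
finger_gap: 14.1
```

The far fence was felt at x ≈ 559.7, so the traced line was within about 0.7 mm on the short side. Backing off, lifting and returning.

Call:
{"method": "arm_command", "body": {"rows": [-1.2,-0.2,0,0,8,0,0,20,0,8,0,0,40,0,8,-7,50,0,0,8,-7,55,0,0,8]}}

```text
clock: 51.68
eef_pos: [546.0, 182.8, 200.2]
eef_rot: [3.139, -0.0, 1.693]
wrist_force: [0.6, 0.3, 0.1]
finger_gap: 13.9
```

Call:
{"method": "arm_command", "body": {"rows": [-7,55,0,0,8,-7,55,0,0,8,-7,55,0,0,8,-8,50,0,0,8,0,10,0,0,8]}}

```text
clock: 52.3
eef_pos: [515.8, 409.7, 199.1]
eef_rot: [3.141, -0.001, 1.697]
wrist_force: [0.4, -0.8, -0.4]
finger_gap: 14.0
```

Call:
{"method": "arm_command", "body": {"rows": [0,0,0,0,8,0,0,0,0,8,0,0,0,0,8]}}

```text
clock: 52.68
eef_pos: [517.2, 405.8, 199.8]
eef_rot: [3.141, -0.0, 1.693]
wrist_force: [0.7, -0.1, -0.5]
finger_gap: 13.5
```

Call:
{"method": "arm_command", "body": {"rows": [-1.2,9.8,0,0,8,0,0,0,0,8,0,0,0,0,8,0,0,0,0,8]}}

```text
clock: 53.18
eef_pos: [515.5, 416.6, 199.5]
eef_rot: [-3.141, 0.0, 1.694]
wrist_force: [0.5, 0.1, -0.4]
finger_gap: 13.8
```

```bash
python3 - <<'E'
from jig import *
s=manip.read_state();p=s["eef_pos"];print(p,np.degrees(s["eef_rot"]))
c=grab("side");a=load("side16.npz")
f=lambda c:[int(v) for v in cv2.cvtColor(c["image"],cv2.COLOR_BGR2GRAY)[292,250:270]]
print(f(a));print(f(c))
H=hsv(c);H0=hsv(a)
for v in(277,282,284,286):print(v,[int(H0[v,x,1]) for x in range(252,265)],[int(H[v,x,1]) for x in range(252,265)])
E
```

```text
[515.48324312 416.60516604 199.45133542] [-1.79994391e+02  4.77855504e-03  9.70698860e+01]
[137, 131, 116, 113, 128, 166, 197, 186, 153, 146, 141, 164, 194, 197, 196, 198, 195, 196, 193, 194]
[142, 132, 113, 115, 128, 163, 200, 187, 150, 139, 148, 176, 197, 197, 191, 195, 194, 196, 194, 196]
277 [18, 18, 38, 187, 255, 255, 244, 255, 252, 244, 118, 30, 45] [16, 16, 29, 200, 255, 255, 255, 255, 252, 233, 117, 31, 38]
282 [57, 184, 171, 155, 209, 242, 244, 255, 242, 191, 123, 14, 33] [73, 183, 200, 183, 247, 255, 255, 253, 255, 202, 124, 19, 39]
284 [23, 19, 18, 15, 22, 40, 44, 49, 45, 25, 23, 19, 36] [26, 20, 18, 23, 23, 47, 46, 61, 59, 20, 27, 22, 31]
286 [27, 19, 24, 23, 21, 27, 38, 29, 35, 13, 22, 0, 17] [21, 23, 30, 36, 14, 28, 34, 36, 34, 15, 16, 17, 23]
```

The view matches the post-pick one almost pixel for pixel. Inserting.

Call:
{"method": "arm_command", "body": {"rows": [0.4,-0.8,-10,0,8,0,0,-10,0,8,0,0,0,0,8,0,0,0,0,8]}}

```text
clock: 53.72
eef_pos: [516.0, 415.9, 179.6]
eef_rot: [3.141, -0.0, 1.694]
wrist_force: [0.1, -0.4, -0.8]
finger_gap: 13.7
```

Call:
{"method": "arm_command", "body": {"rows": [0,0,-12,0,8,0,0,-12,0,8,0,0,0,0,8]}}

```text
clock: 54.1
eef_pos: [515.4, 415.5, 153.9]
eef_rot: [-3.139, 0.001, 1.694]
wrist_force: [-0.6, 0.2, 0.2]
finger_gap: 14.3
```

Call:
{"method": "arm_command", "body": {"rows": [0,0,-12,0,8,0,0,-12,0,8,0,0,0,0,8]}}

```text
clock: 54.48
eef_pos: [515.5, 415.5, 130.1]
eef_rot: [-3.14, 0.001, 1.694]
wrist_force: [-0.4, -0.0, -1.0]
finger_gap: 13.5
```

Call:
{"method": "arm_command", "body": {"rows": [0,0,-10,0,8,0,0,-5,0,8,0,0,0,0,8,0,0,0,0,8]}}

```text
clock: 54.98
eef_pos: [516.0, 415.9, 116.8]
eef_rot: [3.141, -0.0, 1.694]
wrist_force: [-0.1, -0.2, -0.2]
finger_gap: 13.8
```

Call:
{"method": "arm_command", "body": {"rows": [0,0,-0.7,0,8,0,0,0,0,20,0,0,0,0,40,0,0,0,0,40,0,0,0,0,40]}}

```text
clock: 55.6
eef_pos: [515.9, 415.9, 115.8]
eef_rot: [3.142, -0.0, 1.694]
wrist_force: [-1.1, 0.1, -0.2]
finger_gap: 40.0
```

Call:
{"method": "arm_command", "body": {"rows": [0,0,30,0,40,0,0,40,0,40,0,0,40,0,40,-30,-40,0,0,40,0,0,0,0,40]}}

```text
clock: 56.22
eef_pos: [484.4, 374.1, 225.8]
eef_rot: [-3.14, 0.001, 1.694]
wrist_force: [0.6, -0.0, 0.3]
finger_gap: 40.4
```

```bash
python3 - <<'E'
from seam import *
s=manip.read_state();print(s["eef_pos"].round(1),s["finger_gap"],s["wrist_force"].round(1))
T,S=grab("top"),grab("side");seam(T,"top");seam(S,"side")
q=masks(S)["yellow"][260:325,245:275];ys,xs=np.where(q);print("stylus side px",xs.min()+245,xs.max()+245,ys.min()+260,ys.max()+260)
k=proj(T,[490,90,40])[0].astype(int);k2=proj(S,[500,200,60])[0].astype(int)
a=cv2.resize(T["image"][k[1]-40:k[1]+40,k[0]-40:k[0]+40],(400,400),interpolation=cv2.INTER_CUBIC)
b=cv2.resize(S["image"][220:345,240:365],(400,400),interpolation=cv2.INTER_CUBIC)
cv2.imwrite("pics/g18.png",np.hstack([a,b]))
E
python3 base.py
```

```text
[484.4 374.1 225.8] 40.409762510892286 [ 0.6 -0.   0.3]
top long: dy 2.7 ang -0.2 n 38 range along 14.0 104.0
top short: dx 0.1 ang 4.6 n 20 range along 12.0 39.0
top red at [452.  107.1] 1
side long: dy 0.8 ang -1.2 n 38 range along 13.0 108.0
side short: dx 1.3 ang 6.0 n 5 range along 12.0 26.0
stylus side px 255 262 277 311
top right(ym, -70) -68.8 angle -0.3
top near(xm, -75) -74.5 angle 2.3
side front(yp,+70) med 78.7 angle -0.2
side orange yp 69.4 27
side orange xm -76.9 12
side blue xm(-75) -79.1
```

View pics/g18.png

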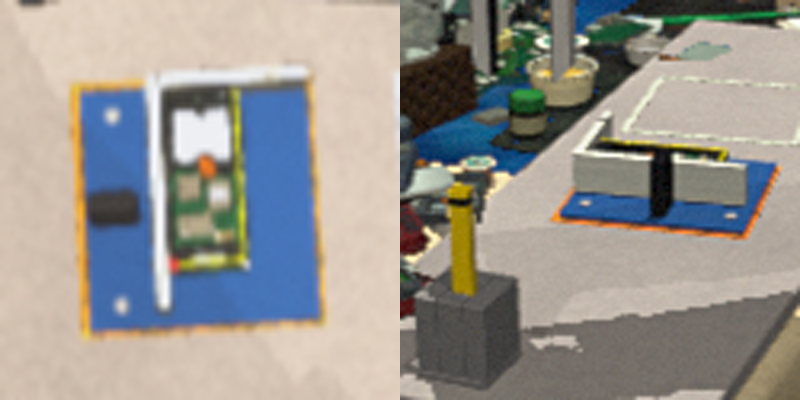

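Everything is in place: the jig is inside the orange outline, the stack is square, and the stylus stands in its stand. Handing in.

```bash
python3 -c "
from cell import manip
print(manip.sign_off())"
```

```text
the job is handed in; nothing more can be done
None
```

The job is done and handed in at about 56 s of the 210 s allowed.

**What I did**
- **Stack:** only the green and silver plates were out; there was no copper one. I stacked both in the jig with the frame face up on top, then pushed everything against both fences. That moved the jig a few millimetres.
- **Slide:** I slid the jig by its handle, without lifting it, into the orange outline.
- **Seam:** I traced the whole seam from the red dot at about 25 mm/s, roughly 0.3 mm above the line. Before and after the trace the nib lightly touched the frame (about 5 N) and the two fences (up to about 7 N).
- **Stylus:** I put it back upright in its stand.

**Last checks**
- **Jig:** the top view puts it inside the outline, 0.5–1.2 mm off centre.
- **Seam on the frame:** the seam and red dot read the same before and after tracing, so the stack didn't shift. The traced line was within about 1 mm of where the seam should be, judged from the fence contacts.
- **Stylus:** it stands where it stood at the start, within 1 pixel.

**What disagreed or went over**
- **Side camera:** it put the jig's edges 4–9 mm further out and the seam 1–2 mm off from the top view. I put the edge difference down to the visible side face of the base and trusted the top view and the contacts.
- **Jig angle:** the base's near edge measured about 2° off, but the other edges were within 0.3°.
- **First push:** pushing the green plate alone pressed down on it with about 6 N and stopped short of the fence. The later push of the whole stack put that right.
- **Pictures:** I viewed 20, over the budget of 14.

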